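# Sound the vial rack, then load it and sort the samples

### The job

Each row of the grey vial rack has just one empty well: sound the wells with the rod until its tip has touched the bottom of the empty one in each row, in the order near row (closest to the robot), middle row, far row, and keep all vials out of the rack until that is done. Then put the rod back in its stand and sort the samples: every slim vial fully down in an empty well, one to a well, and every squat jar upright on the floor of the steel tray. Do not disturb the bottle and the cup standing nearby.

Things in the scene. Friction and masses are not known exactly. Their poses are not given: they have to be found in the camera images.
- rack: Grey vial rack fixed to the bench, 116 (x) x 152 (y) x 50 mm high: 12 square wells open at the top, 3 rows of 4. Origin: centre of its underside, z up; x points away from the robot within 15 degrees. Rows at x = -36 (near), 0 (middle), +36 mm (far); wells of each row at y = -54, -18, 18, 54 mm. Wells 28 x 28 mm, walls between and around them 8 mm thick.
- near_row (a point): Middle of the near row of wells, at the level of the mouths (50 mm above the rack's underside). In every row three wells are blocked by a square black rubber plug whose top is sunk 14 mm below the mouth; exactly one is empty, 40 mm deep, with only a thin square black pad at its bottom. Which one differs from start to start and is not given.
- middle_row (a point): Middle of the middle row of wells, at the level of the mouths; axes as the rack's.
- far_row (a point): Middle of the far row of wells, at the level of the mouths; axes as the rack's.
- rod: Sounding rod, upright: steel shaft 8 mm in diameter, 80 mm long, then a collar 28 mm in diameter and 6 mm thick, then a round black grip 18 mm in diameter and 50 mm long; 136 mm in all, about 80 g. Origin: the centre of its lower tip; z runs up the rod to the grip. At the start it hangs by its collar in the stand.
- stand: Rod stand fixed to the bench: aluminium block 56 x 56 x 84 mm high with a vertical 16 mm hole right through its middle. Origin: centre of its underside, z up. With the rod home, its collar rests on the block and its tip is 4 mm above the bench.
- tray: Shallow open steel tray fixed to the bench, 200 (x) x 120 (y) x 15 mm high, walls and floor 4 mm thick. Origin: centre of its underside, z up; its x points away from the robot within 9 degrees.
- vial1: Slim sample vial, upright on the bench: 80 mm high, clear body 20 mm in diameter, white cap 22 mm in diameter over the top 24 mm; about 30 g. Origin: centre of its underside, z up to the cap. Two or three of the three vials are present. Standing in an empty well its underside is 10 mm above the rack's underside and 40 mm of it stands out of the rack.
- vial2: Slim sample vial, upright on the bench: 80 mm high, clear body 20 mm in diameter, white cap 22 mm in diameter over the top 24 mm; about 30 g. Origin: centre of its underside, z up to the cap. Two or three of the three vials are present. Standing in an empty well its underside is 10 mm above the rack's underside and 40 mm of it stands out of the rack.
- vial3: Slim sample vial, upright on the bench: 80 mm high, clear body 20 mm in diameter, white cap 22 mm in diameter over the top 24 mm; about 30 g. Origin: centre of its underside, z up to the cap. Two or three of the three vials are present. Standing in an empty well its underside is 10 mm above the rack's underside and 40 mm of it stands out of the rack.
- jar1: Squat sample jar, upright on the bench: 45 mm high, clear body 42 mm in diameter, white lid 44 mm in diameter over the top 15 mm; about 60 g. Origin: centre of its underside, z up to the lid. One to three of the three jars are present.
- jar2: Squat sample jar, upright on the bench: 45 mm high, clear body 42 mm in diameter, white lid 44 mm in diameter over the top 15 mm; about 60 g. Origin: centre of its underside, z up to the lid. One to three of the three jars are present.
- jar3: Squat sample jar, upright on the bench: 45 mm high, clear body 42 mm in diameter, white lid 44 mm in diameter over the top 15 mm; about 60 g. Origin: centre of its underside, z up to the lid. One to three of the three jars are present.
- flask: Bystander: white bottle 60 mm in diameter, 140 mm high, standing on the bench. Origin: centre of its underside.
- beaker: Bystander: clear cup 70 mm across, 85 mm high, standing on the bench. Origin: centre of its underside.

How it is judged:
On the way, in this order (a step that is already met when the one before it is completed fails the run):
1. the rod's tip touches the bottom of the empty cell of the near row, while no vial is in the rack yet (x of rod in the frame of rack between -0.05 and -0.022 m and y of rod in the frame of rack between -0.07 and 0.07 m and z of rod in the frame of rack below 0.014 m and horizontal distance between each of vial1, vial2, vial3 and rack above 0.09 m), for 0.1 s.
2. the rod's tip touches the bottom of the empty cell of the middle row, while no vial is in the rack yet (x of rod in the frame of rack between -0.014 and 0.014 m and y of rod in the frame of rack between -0.07 and 0.07 m and z of rod in the frame of rack below 0.014 m and horizontal distance between each of vial1, vial2, vial3 and rack above 0.09 m), for 0.1 s.
3. the rod's tip touches the bottom of the empty cell of the far row, while no vial is in the rack yet (x of rod in the frame of rack between 0.022 and 0.05 m and y of rod in the frame of rack between -0.07 and 0.07 m and z of rod in the frame of rack below 0.014 m and horizontal distance between each of vial1, vial2, vial3 and rack above 0.09 m), for 0.1 s.
4. the rod is back in its stand, collar on the block (horizontal distance between rod and stand below 0.008 m and height (world z) of rod below 0.009 m and angle between rod's own z axis and vertical below 0.1 rad), for 0.2 s.
At the end, for the whole second after the job is handed in: Rod home: collar on the stand, tip < 8 mm off the hole axis. Vials present: in empty wells, underside < 16 mm above the rack's, tilt < 0.2 rad. Jars present: upright (0.1 rad) on the tray floor, underside < 9 mm up, centre within 85 x 45 mm of the tray's in its x, y. At rest (all of step 4 and linear speed of each of rod, vial1, vial2, vial3, jar1, jar2, jar3 below 0.02 m/s and x of vial1 in the frame of rack between -0.055 and 0.055 m and y of vial1 in the frame of rack between -0.073 and 0.073 m and z of each of vial1, vial2, vial3 in the frame of rack below 0.016 m and angle between each of vial1, vial2, vial3's own z axis and vertical below 0.2 rad and x of vial2 in the frame of rack between -0.055 and 0.055 m and y of vial2 in the frame of rack between -0.073 and 0.073 m and x of vial3 in the frame of rack between -0.055 and 0.055 m and y of vial3 in the frame of rack between -0.073 and 0.073 m and x of jar1 in the frame of tray between -0.085 and 0.085 m and y of jar1 in the frame of tray between -0.045 and 0.045 m and z of each of jar1, jar2, jar3 in the frame of tray below 0.009 m and angle between each of jar1, jar2, jar3's own z axis and vertical below 0.1 rad and x of jar2 in the frame of tray between -0.085 and 0.085 m and y of jar2 in the frame of tray between -0.045 and 0.045 m and x of jar3 in the frame of tray between -0.085 and 0.085 m and y of jar3 in the frame of tray between -0.045 and 0.045 m); the robot touches nothing.
It fails at once if the bottle is shoved more than 40 mm or knocked over (distance of flask from where it was at the start of the episode above 0.04 m or angle between flask's own z axis and vertical above 0.6 rad).
It fails at once if the cup is shoved more than 40 mm or knocked over (distance of beaker from where it was at the start of the episode above 0.04 m or angle between beaker's own z axis and vertical above 0.6 rad).
Of vial1, vial2, vial3 only 2 to 3 are there at a start; the rules pass over those that are not, and their reading is None.
Of jar1, jar2, jar3 only 1 to 3 are there at a start; the rules pass over those that are not, and their reading is None.
At some moment in a run one of jar1, jar2, jar3 may be knocked a few centimetres aside while the robot is not near it.
It also fails if it takes over 210 s, if anything falls off the work surface, if the arm or the gripper's body presses on something with over 40 N, if the wrist force passes 120 N, or if a joint passes its speed limit or range.

### The arm

A 6-joint arm with a two-finger parallel gripper is mounted at the origin on the work surface. World frame = base frame: x ahead of the robot, y to its left, z up, the work surface at z = 0. Lengths are in m, angles in rad, forces in N, time in s.
With the tool pointing down it reaches from about 0.425 to 0.95 m from the base axis. Payload 14.7 kg.
Tool frame: the origin (TCP) lies midway between the tips of the shut fingers; the grasp point (between the pads) lies 19 mm behind it (r.grip_point_offset is the distance from the TCP to the grasp point, in m); z points along the fingers, x is the direction in which the jaws open and shut, and the axes are right-handed (so a half turn about z gives the same grasp; the last joint's range is limited). The gripper opens to 85 mm and grips with 20 to 120 N. Pads are 22 mm wide; open, the fingers measure 114 mm over their backs; the gripper's body (76 mm by 85 mm) begins 54 mm behind the grasp point. The pads swing forward as they close: fully open they stand 13 mm farther back than shut.
Start: joints at [1.056, 0.48, 1.596, -0, 1.065, -0.047], TCP at [0.293, 0.58, 0.231] pointing down, gripper open.
Joint ranges: [-2.75, 2.75], [-0.82, 2.05], [0.23, 2.67], [-1.56, 4.7], [0.09, 2.69], [-2.92, 2.92]. Speed limits (rad/s): [1.89, 1.89, 2.39, 3.01, 3.01, 3.01].

### API

Orientations are given as [roll, pitch, yaw] about the fixed x, y, z axes, in that order (R = Rz(yaw) Ry(pitch) Rx(roll)).
In Python, from station import readout, imaging, order, cut_out, r gives the robot as it stands.
- The arm moves only by the shell command python3 -m crank 'ROWS' [FORCE]. ROWS is JSON, one flat list of numbers, 7 for each row, row after row: the gripper command: -1 is shut, 1 is fully open, values between are in proportion, then the shift along the tool's x, y, z in cm, then the turn, a rotation vector about the tool's x, y, z in rad. In form: [jaw, tx, ty, tz, ax, ay, az, jaw, tx, ty, tz, ax, ay, az, ...]. A call has 1 to 8 rows; each row shifts and turns the commanded pose from where the row before left it, along the tool's axes as they then stand; what a row does not reach is not made up. A row lasts 1/12 s, in which the tool goes at most 41.7 mm and 7.16 degrees, less where a joint would pass 70% of its speed; a pose out of reach is approached as far as the arm can. A call with a gripper value outside its range is refused whole. The fingers move at their own pace and stop on an object; FORCE is the grip in N (left out, the last holds). Time passes only in rows, so rows that do not move let the fingers close. It gives the time, the measured TCP pose, the force and the opening at its end, in the units of the state.
- readout.sense(): the state, without advancing time (a new reading comes with each control period).
- imaging.grab_frame(name): name is "side" or "top" or "wrist"; returns the picture (420x560x3 uint8, blue, green, red); there is no depth.
- imaging.camera_info(name): a dict with "intrinsics" (3x3 intrinsics, pixels), "rvec" (rotation vector, rad) and "tvec" (3), from world to camera coordinates, as OpenCV has them. Camera axes: x right, y down, z forward; pixel columns grow to the right and rows downward; lengths in m; the calibration is good to about 2 mm. The wrist camera is an equidistant fisheye: a pixel r from the principal point sees the ray r / f radians off the axis. A picture is of the moment at which its call begins: read the wrist's pose just before it. camera_info takes no time and is no camera call; for the wrist camera it gives the pose at the moment of the call.
- order.finish_job(): hands the job in, once; it reports no verdict.
Trained networks look in the newest picture that a camera, given by its name, has taken for a name from the list of things; names that differ only in an ending like _2 or _b are one class to them, and where a whole thing is asked for, a point or a joint stands for the part that bears it (a point fixed in the world has none). Each returns a list of dicts, best first, with "p" (0 to 1); they miss things now and then, are a little off and sometimes report something else, mostly with a low value. They report only what shows in the picture. A call takes as long as a camera call.
- cut_out(camera, name): "region" (420x560 bool, what is visible of it) and "bbox" ([left, top, width, height] in pixels, round what is visible of it).
The state is a dict: "t": time; "joints": joint angles; "dq": joint speeds; "effort": joint torques, N m; "ee_pos": TCP position; "ee_rot": TCP orientation; "ft_force": force on the tool from outside, world axes, zero at the start; "wrist_torque": the same for the moment, N m; "gripper_width": finger opening in m.
Only numpy, scipy, OpenCV 4.12 (cv2) and the standard library are available. Lean on these libraries where they do the work, as an engineer would, in place of code of your own. Each camera call takes 0.05 s, during which the arm holds its last target. There are 200 camera calls.

## Working session

There is one attempt and no reset: what is moved stays moved. The work goes in short steps, Python scripts to look and compute and a shell command to move; the robot and the scene stay as the last step left them, time stands still between calls to the robot, and variables do not carry over. Pictures are saved under pics/ and viewed, about 12 in all and at most 16, crops included, and the job is handed in when it is done.

```bash
ls; mkdir -p pics; python3 - <<'E'
from station import readout, imaging, order, cut_out, r
import cv2,numpy as np
s=readout.sense();print({k:np.round(v,3) for k,v in s.items()})
for n in ["side","top"]:
    im=imaging.grab_frame(n);cv2.imwrite(f"pics/{n}0.png",im)
    c=imaging.camera_info(n);print(n,c)
    for o in ["rack","rod","stand","tray","vial1","jar1","flask","beaker"]:
        for d in cut_out(n,o)[:4]: print(o,round(d["p"],2),d["bbox"])
E
```

```text
pics
{'t': np.float64(0.0), 'joints': array([ 1.056,  0.481,  1.597, -0.   ,  1.065, -0.047]), 'dq': array([ 0.001,  0.001, -0.001,  0.   , -0.001,  0.   ]), 'effort': array([-4.0000e-03, -9.5064e+01, -4.3017e+01, -0.0000e+00,  1.2000e-02,
        0.0000e+00]), 'ee_pos': array([0.293, 0.58 , 0.231]), 'ee_rot': array([-3.142e+00,  1.000e-03,  1.103e+00]), 'ft_force': array([-0.069, -0.324, -0.048]), 'wrist_torque': array([ 0.002, -0.014,  0.023]), 'gripper_width': np.float64(0.085)}
side {'intrinsics': array([[381.78273806,   0.        , 287.80061424],
       [  0.        , 381.78273806, 214.63134283],
       [  0.        ,   0.        ,   1.        ]]), 'rvec': array([ 0.76202238, -2.69430327,  0.96218474]), 'tvec': array([0.51984055, 0.26803705, 0.67352165])}
rack 0.94 [266.9, 189.3, 81.8, 86.0]
rod 0.77 [309.7, 112.9, 9.9, 21.8]
rod 0.72 [183.5, 190.6, 34.1, 55.5]
stand 0.66 [302.9, 124.3, 25.0, 38.7]
tray 0.62 [350.5, 144.8, 85.7, 52.4]
vial1 0.82 [277.5, 292.5, 8.9, 26.1]
vial1 0.59 [279.1, 379.3, 14.6, 25.7]
vial1 0.55 [231.4, 267.1, 12.5, 29.6]
vial1 0.45 [215.5, 162.2, 34.8, 4
[... 226 characters left out ...]
171533,   0.        , 281.85259224],
       [  0.        , 493.18171533, 205.29494608],
       [  0.        ,   0.        ,   1.        ]]), 'rvec': array([ 2.17287032, -2.16344209,  0.15789776]), 'tvec': array([-0.010364  ,  0.57482514,  1.15350426])}
rack 0.75 [238.5, 190.0, 68.6, 52.4]
rod 0.56 [368.4, 153.4, 13.0, 17.7]
stand 0.6 [356.9, 149.6, 33.0, 32.3]
tray 0.6 [366.6, 209.3, 63.9, 85.6]
vial1 0.55 [133.4, 262.0, 13.2, 11.1]
vial1 0.54 [185.6, 187.0, 15.1, 16.3]
vial1 0.54 [184.8, 226.0, 14.6, 11.8]
jar1 0.81 [136.1, 186.6, 18.4, 17.0]
jar1 0.79 [129.9, 223.3, 22.3, 18.1]
jar1 0.64 [186.0, 258.2, 25.1, 18.0]
flask 0.67 [211.1, 121.6, 26.7, 29.2]
beaker 0.76 [265.5, 112.3, 29.0, 35.5]
```

```bash
cat > h.py <<'E'
from station import readout, imaging, order, cut_out, r
import cv2,numpy as np
from scipy.spatial.transform import Rotation as Rot
def w2p(c,P):
    P=np.atleast_2d(P).astype(float)
    p=cv2.Rodrigues(c["rvec"])[0]@P.T+np.reshape(c["tvec"],(3,1))
    K=c["intrinsics"]
    if c.get("fish"):
        rr=np.hypot(p[0],p[1]);th=np.arctan2(rr,p[2]);q=p[:2]/np.maximum(rr,1e-9)*th
    else: q=p[:2]/p[2]
    return np.stack([K[0,0]*q[0]+K[0,2],K[1,1]*q[1]+K[1,2]],1)
def p2w(c,uv,z):
    K=c["intrinsics"];q=(np.atleast_2d(uv).astype(float)-K[:2,2])/[K[0,0],K[1,1]]
    if c.get("fish"):
        th=np.hypot(q[:,0],q[:,1]);d=np.c_[q/np.maximum(th,1e-9)[:,None]*np.sin(th)[:,None],np.cos(th)]
    else: d=np.c_[q,np.ones(len(q))]
    R=cv2.Rodrigues(c["rvec"])[0];o=-R.T@np.ravel(c["tvec"]);d=d@R
    return o+d*((z-o[2])/d[:,2])[:,None]
def cam(n):
    c=dict(imaging.camera_info(n));c["fish"]=n=="wrist";return c
def rows(target_xyz,yaw=None):
    """tool-frame shift (cm) from the present pose to a target TCP"""
    s=readout.sense();R=Rot.from_euler("xyz",s["ee_rot"])
    return np.round(R.inv().apply(np.array(target_xyz)-s["ee_pos"])*100,2)
E
python3 - <<'E'
import cv2
a=cv2.imread("pics/top0.png")[90:300,100:450];cv2.imwrite("pics/topc.png",cv2.resize(a,None,fx=2.28,fy=2.28,interpolation=cv2.INTER_CUBIC))
b=cv2.imread("pics/side0.png")[90:420,150:470];cv2.imwrite("pics/sidec.png",cv2.resize(b,None,fx=1.8,fy=1.8,interpolation=cv2.INTER_CUBIC))
E
```

```text
(no output)
```

View pics/topc.png

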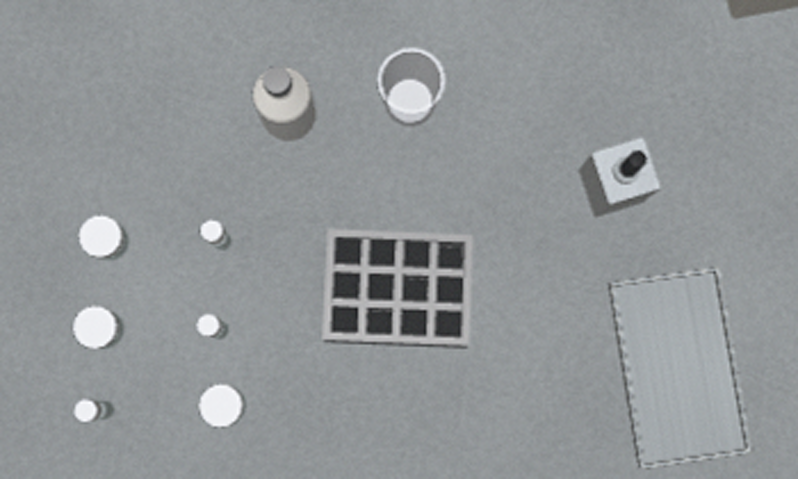

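View pics/sidec.png

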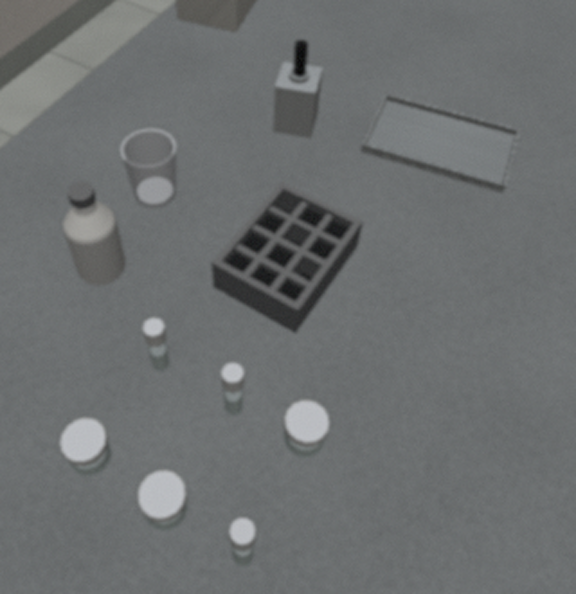

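The top view shows 3 vials at crop (211,231), (208,325), (86,410), and 3 jars at (100,236), (95,327), (220,405). The rack is centred at (397,288), the stand block top at (626,171) and the tray at (678,368). The bottle is at (282,95) and the cup at (411,85), both beyond the rack.

```bash
python3 - <<'E'
from h import *
imaging.grab_frame("top"); c=cam("top")
def quad(name,z):
    m=cut_out("top",name)[0]["region"].astype(np.uint8)
    b=cv2.boxPoints(cv2.minAreaRect(max(cv2.findContours(m,0,1)[0],key=cv2.contourArea)))
    return p2w(c,b,z)[:,:2]
for n,z in (("rack",.05),("tray",.015)):
    q=quad(n,z);e=np.diff(np.r_[q,q[:1]],axis=0)
    print(n,"ctr",q.mean(0).round(4),"sides",np.hypot(*e.T).round(3),"ang",np.degrees(np.arctan2(e[:,1],e[:,0])).round(1))
f=lambda l:[(u/2.28+100,v/2.28+90) for u,v in l]
for n,pts,z in (("rackc",[(329,229),(472,235),(468,347),(323,341)],.05),("trayc",[(609,283),(719,268),(749,451),(641,467)],.015),("stand",[(593,155),(645,139),(660,187),(608,203)],.084)):
    q=p2w(c,f(pts),z)[:,:2];e=np.diff(np.r_[q,q[:1]],axis=0)
    print(n,"ctr",q.mean(0).round(4),"sides",np.hypot(*e.T).round(3),"ang",np.degrees(np.arctan2(e[:,1],e[:,0])).round(1))
print("vials",p2w(c,f([(211,231),(208,325),(86,410)]),.08).round(3).tolist())
print("jars",p2w(c,f([(100,236),(95,327),(220,405)]),.045).round(3).tolist())
print("flask/beaker top",p2w(c,f([(279,80)]),.14).round(3),p2w(c,f([(411,81)]),.085).round(3))
print("grip top",p2w(c,f([(637,160)]),.14).round(3))
c=cam("wrist");R=Rot.from_rotvec(np.ravel(c["rvec"]));s=readout.sense()
T=Rot.from_euler("xyz",s["ee_rot"]);o=-R.inv().apply(np.ravel(c["tvec"]))
print("wrist cam in tool",T.inv().apply(o-s["ee_pos"]).round(3),(R*T).as_matrix().round(2),c["intrinsics"])
E
```

```text
rack ctr [0.5468 0.0114] sides [0.122 0.156 0.122 0.154] ang [ -1.3 -91.7 177.7  88.2]
tray ctr [ 0.468  -0.2894] sides [0.126 0.206 0.123 0.205] ang [ -79.6 -171.6  100.     9.1]
rackc ctr [0.547  0.0096] sides [0.15  0.117 0.15  0.117] ang [-92.1 177.8  87.9  -2.3]
trayc ctr [ 0.4675 -0.2919] sides [0.121 0.197 0.117 0.198] ang [ -81.9 -172.4   98.3    8.8]
stand ctr [ 0.6654 -0.2246] sides [0.057 0.052 0.057 0.052] ang [ -72.3 -164.1  107.5   16.3]
vials [[0.601, 0.2, 0.08], [0.505, 0.201, 0.08], [0.42, 0.32, 0.08]]
jars [[0.6, 0.321, 0.045], [0.505, 0.323, 0.045], [0.425, 0.192, 0.045]]
flask/beaker top [[0.742 0.128 0.14 ]] [[ 0.758 -0.002  0.085]]
grip top [[ 0.665 -0.223  0.14 ]]
wrist cam in tool [ 0.001 -0.073 -0.143] [[ 1.   -0.   -0.  ]
 [-0.    0.96 -0.28]
 [ 0.    0.28  0.96]] [[325.1922621    0.         282.76887555]
 [  0.         325.1922621  213.00445924]
 [  0.           0.           1.        ]]
```

Sizes check out: rack about 0.117 x 0.150 m, yaw about -2°. Next I take a wrist look over the rack.

```bash
python3 -m crank '[1,0,0,0,0,0,0.11, 1,0,0,0,0,0,0.11, 1,0,0,0,0,0,0.11, 1,0,0,0,0,0,0.11, 1,0,0,0,0,0,0.11, 1,0,0,0,0,0,0.11, 1,0,0,0,0,0,0.11, 1,0,0,0,0,0,0.11]' && python3 -m crank '[1,0,0,0,0,0,0.11, 1,0,0,0,0,0,0.11, 1,1.6,3.2,0,0,0,0, 1,1.6,3.2,0,0,0,0, 1,1.6,3.2,0,0,0,0, 1,1.6,3.2,0,0,0,0, 1,1.6,3.2,0,0,0,0, 1,1.6,3.2,0,0,0,0]' && python3 -m crank '[1,1.6,3.2,0,0,0,0, 1,1.6,3.2,0,0,0,0, 1,1.6,3.2,0,0,0,0, 1,1.6,3.2,0,0,0,0, 1,1.6,3.2,0,0,0,0, 1,1.6,3.2,0,0,0,0, 1,1.6,3.2,0,0,0,0, 1,1.6,3.2,0,0,0,0]' && python3 -m crank '[1,1.6,3.2,0,0,0,0, 1,1.6,3.2,0,0,0,0,1,0,0,0,0,0,0,1,0,0,0,0,0,0]'
python3 - <<'E'
from h import *
c=cam("wrist");im=imaging.grab_frame("wrist");cv2.imwrite("pics/w1.png",im);np.save("w1.npy",c,allow_pickle=True)
d=cut_out("wrist","rack");print(d[0]["p"],d[0]["bbox"])
x,y,w,h=[int(v) for v in d[0]["bbox"]]
cr=im[max(0,y-15):y+h+15,max(0,x-15):x+w+15];print(max(0,y-15),max(0,x-15),cr.shape)
k=590/max(cr.shape[0],cr.shape[1]*.75);print(k);cv2.imwrite("pics/w1c.png",cv2.resize(np.clip(cr.astype(float)*1.8,0,255).astype(np.uint8),None,fx=k,fy=k,interpolation=cv2.INTER_CUBIC))
E
```

```text
t: 1.72
ee_pos: [0.2931, 0.5802, 0.2313]
ee_rot: [-3.142, -0.0, 0.218]
ft_force: [0.8, -0.8, 0.4]
gripper_width: 0.0855
t: 2.38
ee_pos: [0.3901, 0.387, 0.2314]
ee_rot: [-3.141, -0.0, 0.003]
ft_force: [1.6, 0.6, 0.7]
gripper_width: 0.0858
t: 3.05
ee_pos: [0.519, 0.1311, 0.2315]
ee_rot: [-3.141, -0.0, 0.003]
ft_force: [1.6, 2.0, 0.3]
gripper_width: 0.0857
t: 3.38
ee_pos: [0.5512, 0.0672, 0.2312]
ee_rot: [3.142, -0.0, -0.0]
ft_force: [0.6, -0.2, -0.6]
gripper_width: 0.0854
0.8 [226.0, 165.3, 112.0, 138.4]
150 211 (168, 142, 3)
3.511904761904762
```

View pics/w1c.png

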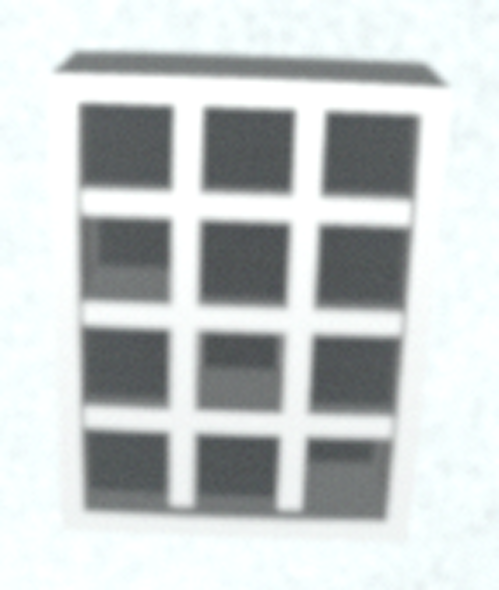

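The wrist view (left column = near row, top = +y) shows deep wells at near y=+18, middle y=-18 and far y=-54. The crop centres are about (130,260), (238,372) and (343,480). Next I refine the rack pose from the well corners.

```bash
python3 - <<'E'
from h import *
from scipy.optimize import least_squares
c=np.load("w1.npy",allow_pickle=True).item()
px=np.array([(80,105),(419,114),(85,510),(386,520),(203,107),(292,307),(199,221),(289,222)])/3.512+[211,150]
M=np.array([(-50,68),(50,68),(-50,-68),(50,-68),(-14,68),(14,4),(-14,32),(14,32)])/1000
def res(p):
    ca,sa=np.cos(p[2]),np.sin(p[2]);w=np.c_[M@[[ca,sa],[-sa,ca]]+p[:2],np.full(len(M),.05)]
    return (w2p(c,w)-px).ravel()
f=least_squares(res,[.547,.01,-.03],loss="soft_l1");print(f.x,res(f.x).round(1))
x,y,a=f.x
for n,p in (("near",(-.036,.018)),("mid",(0,-.018)),("far",(.036,-.054))):
    print(n,x+p[0]*np.cos(a)-p[1]*np.sin(a),y+p[0]*np.sin(a)+p[1]*np.cos(a))
E
```

```text
[ 0.54799448  0.01136335 -0.03390258] [-0.7 -1.3  0.8 -0.6 -0.1  0.1  0.4 -0.2 -0.4 -0.9 -0.9  2.2 -0.1  0.7
  1.2  1.3]
near 0.5126252988445097 0.030573260835770385
mid 0.5473843527149547 -0.006626311393376331
far 0.5821434065853996 -0.04382588362252304
```

```bash
python3 -m crank '[1,1.4,3.3,0,0,0,0, 1,1.4,3.3,0,0,0,0, 1,1.4,3.3,0,0,0,0, 1,1.4,3.3,0,0,0,0, 1,1.4,3.3,0,0,0,0, 1,1.4,3.3,0,0,0,0, 1,1.4,3.3,0,0,0,0, 1,1.4,3.3,0,0,0,0]' && python3 -m crank '[1,0,0,0,0,0,0,1,0,0,0,0,0,0,1,0,0,0,0,0,0]'
python3 - <<'E'
from h import *
c=cam("wrist");im=imaging.grab_frame("wrist");cv2.imwrite("pics/w2.png",im)
for n,z in (("rod",.14),("stand",.084)):
  d=cut_out("wrist",n)
  for e in d[:2]:
    ys,xs=np.nonzero(e["region"]);x,y,w,h=e["bbox"];print(n,e["p"],e["bbox"],p2w(c,[(x+w/2,y+h/2)],z).round(4))
print("expected grip top px",w2p(c,[(.665,-.224,.14),(.665,-.224,.084)]))
E
```

```text
t: 4.15
ee_pos: [0.6639, -0.1946, 0.2314]
ee_rot: [-3.141, 0.0, 0.005]
ft_force: [0.8, 1.1, 0.4]
gripper_width: 0.0851
t: 4.4
ee_pos: [0.6631, -0.1932, 0.231]
ee_rot: [-3.141, 0.001, 0.004]
ft_force: [-0.2, 0.8, -0.1]
gripper_width: 0.0855
rod 0.56 [272.9, 215.5, 28.4, 48.4] [[ 0.666  -0.2107  0.14  ]]
stand 0.65 [249.9, 178.5, 71.7, 81.3] [[ 0.6654 -0.2117  0.084 ]]
stand 0.59 [117.8, 0.0, 116.7, 80.8] [[ 0.5652 -0.0427  0.084 ]]
expected grip top px [[285.7041175  255.53015966]
 [285.20771303 231.51026526]]
```

View pics/w2.png

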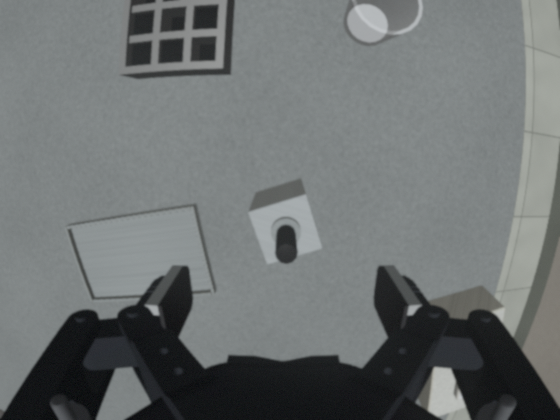

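Grip top at (287,254) and block-top centre near (285,230) match (0.665,-0.224). Grasp the rod.

```bash
python3 -m crank '[1,0.25,3.05,0,0,0,0, 1,0,0,0,0,0,0, 1,0,0,3.3,0,0,0, 1,0,0,3.3,0,0,0, 1,0,0,3.3,0,0,0, 1,0,0,3.2,0,0,0, 1,0,0,0,0,0,0,1,0,0,0,0,0,0]' && python3 -m crank '[-1,0,0,0,0,0,0, -1,0,0,0,0,0,0, -1,0,0,0,0,0,0, -1,0,0,0,0,0,0, -1,0,0,0,0,0,0, -1,0,0,0,0,0,0, -1,0,0,0,0,0,0,-1,0,0,0,0,0,0]' 60
```

```text
t: 5.22
ee_pos: [0.6651, -0.2241, 0.0996]
ee_rot: [-3.141, 0.003, 0.004]
ft_force: [0.9, -1.1, -0.6]
gripper_width: 0.0855
t: 5.88
ee_pos: [0.6664, -0.2254, 0.1012]
ee_rot: [3.141, -0.001, 0.003]
ft_force: [-0.6, 0.7, 6.8]
gripper_width: 0.0167
```

```bash
python3 -m crank '[-1,0,0,-2.5,0,0,0, -1,0,0,-2.5,0,0,0, -1,0,0,-2.5,0,0,0, -1,0,0,-2.5,0,0,0, -1,0,0,0,0,0,0]' && python3 -m crank '[-1,-1.9,-3.2,0,0,0,0, -1,-1.9,-3.2,0,0,0,0, -1,-1.9,-3.2,0,0,0,0, -1,-1.9,-3.2,0,0,0,0, -1,-1.9,-3.2,0,0,0,0, -1,-1.9,-3.2,0,0,0,0, -1,-1.9,-3.2,0,0,0,0, -1,-1.9,-3.2,0,0,0,0]' && python3 -m crank '[-1,0,0,0,0,0,0, -1,0,0,0,0,0,0,-1,0,0,0,0,0,0]'
python3 - <<'E'
from h import *
s=readout.sense();print(s["ee_pos"],s["ee_rot"],s["ft_force"]);print(rows([.5126,.0306,.2]))
c=cam("wrist");im=imaging.grab_frame("wrist");cv2.imwrite("pics/w3.png",cv2.resize(im[130:350,160:420],None,fx=2.3,fy=2.3,interpolation=cv2.INTER_CUBIC))
T=Rot.from_euler("xyz",s["ee_rot"]);tip=s["ee_pos"]+T.apply([0,0,.0965]);print("tip pred",tip,w2p(c,[tip]))
E
```

```text
t: 6.3
ee_pos: [0.6683, -0.2262, 0.2059]
ee_rot: [3.139, -0.007, 0.003]
ft_force: [1.7, -0.8, -0.4]
gripper_width: 0.0168
t: 6.97
ee_pos: [0.512, 0.0315, 0.2003]
ee_rot: [-3.142, -0.0, 0.003]
ft_force: [0.6, 1.2, -1.1]
gripper_width: 0.0164
t: 7.22
ee_pos: [0.5136, 0.0303, 0.2005]
ee_rot: [3.141, -0.001, 0.004]
ft_force: [0.2, -0.1, -0.8]
gripper_width: 0.0167
[0.51360045 0.03033938 0.20048936] [ 3.14140560e+00 -7.20913463e-04  3.86909872e-03] [ 0.24881494 -0.0965931  -0.82793336]
[-0.1  -0.03  0.05]
tip pred [0.51367008 0.03032159 0.10398939] [[283.30497815 215.89227349]]
```

View pics/w3.png

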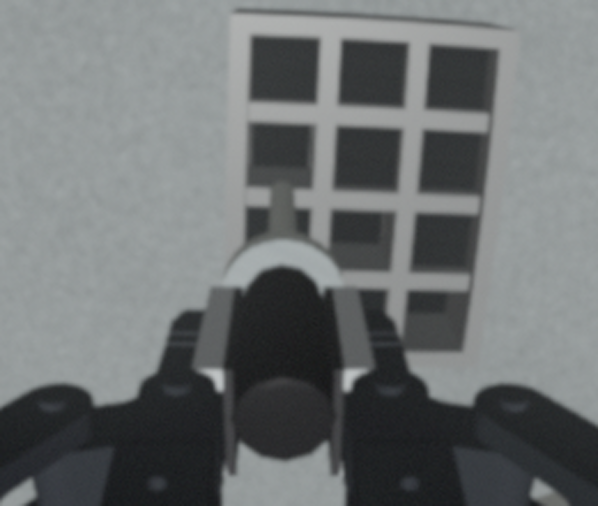

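The tip at crop (283,183) is aligned over the near deep well at crop (280,150), allowing for parallax. Lower it.

```bash
python3 -m crank '[-1,0,0,2.5,0,0,0, -1,0,0,2.5,0,0,0, -1,0,0,2.5,0,0,0, -1,0,0,0,0,0,0,-1,0,0,0.5,0,0,0,-1,0,0,0,0,0,0]' && python3 -m crank '[-1,0,0,0.4,0,0,0,-1,0,0,0.3,0,0,0,-1,0,0,0.2,0,0,0,-1,0,0,0,0,0,0,-1,0,0,0,0,0,0]'
```

```text
t: 7.77
ee_pos: [0.5137, 0.0297, 0.1204]
ee_rot: [3.142, 0.0, 0.002]
ft_force: [0.4, -0.7, -0.8]
gripper_width: 0.0166
t: 8.18
ee_pos: [0.5133, 0.0304, 0.1115]
ee_rot: [3.142, -0.0, 0.003]
ft_force: [0.3, 0.1, -0.6]
gripper_width: 0.0163
```

```bash
python3 -m crank '[-1,0,0,0.2,0,0,0,-1,0,0,0.1,0,0,0,-1,0,0,0,0,0,0]'; python3 -m crank '[-1,0,0,0.1,0,0,0,-1,0,0,0,0,0,0,-1,0,0,0,0,0,0]'; python3 -m crank '[-1,0,0,0.1,0,0,0,-1,0,0,0,0,0,0,-1,0,0,0,0,0,0]'
```

```text
t: 8.43
ee_pos: [0.5131, 0.0303, 0.1082]
ee_rot: [3.142, 0.0, 0.003]
ft_force: [0.3, -0.3, -1.0]
gripper_width: 0.0165
t: 8.68
ee_pos: [0.5132, 0.0303, 0.1073]
ee_rot: [3.142, 0.0, 0.003]
ft_force: [0.4, 0.6, -2.2]
gripper_width: 0.0164
t: 8.93
ee_pos: [0.5137, 0.0303, 0.107]
ee_rot: [3.142, -0.001, 0.003]
ft_force: [-2.0, 0.7, 13.6]
gripper_width: 0.0166
```

Contact: 13.6 N with TCP at 0.107 m. On to the middle row.

```bash
python3 -m crank '[-1,0,0,0,0,0,0,-1,0,0,-3,0,0,0,-1,0,0,-3,0,0,0,-1,0,0,0,0,0,0,-1,1.7,1.85,0,0,0,0,-1,1.7,1.85,0,0,0,0,-1,0,0,0,0,0,0,-1,0,0,0,0,0,0]' && python3 -m crank '[-1,0,0,2.5,0,0,0,-1,0,0,2.5,0,0,0,-1,0,0,0.6,0,0,0,-1,0,0,0,0,0,0,-1,0,0,0.2,0,0,0,-1,0,0,0.1,0,0,0,-1,0,0,0,0,0,0,-1,0,0,0,0,0,0]'; python3 -m crank '[-1,0,0,0.1,0,0,0,-1,0,0,0,0,0,0,-1,0,0,0,0,0,0]'
```

```text
t: 9.6
ee_pos: [0.5478, -0.0073, 0.166]
ee_rot: [3.142, -0.0, 0.002]
ft_force: [0.6, 0.4, -1.1]
gripper_width: 0.0168
t: 10.27
ee_pos: [0.5478, -0.0065, 0.1081]
ee_rot: [3.142, -0.001, 0.003]
ft_force: [0.3, 0.1, -0.4]
gripper_width: 0.0166
t: 10.52
ee_pos: [0.5479, -0.0066, 0.1071]
ee_rot: [3.141, -0.001, 0.003]
ft_force: [-0.9, -0.4, 7.1]
gripper_width: 0.0162
```

```bash
python3 -m crank '[-1,0,0,0.1,0,0,0,-1,0,0,0,0,0,0,-1,0,0,0,0,0,0]'; python3 -m crank '[-1,0,0,-3,0,0,0,-1,0,0,-3.1,0,0,0,-1,0,0,0,0,0,0,-1,1.7,1.85,0,0,0,0,-1,1.7,1.85,0,0,0,0,-1,0,0,0,0,0,0,-1,0,0,0,0,0,0]' && python3 -m crank '[-1,0,0,2.5,0,0,0,-1,0,0,2.5,0,0,0,-1,0,0,0.6,0,0,0,-1,0,0,0,0,0,0,-1,0,0,0.2,0,0,0,-1,0,0,0.1,0,0,0,-1,0,0,0,0,0,0,-1,0,0,0,0,0,0]'; python3 -m crank '[-1,0,0,0.1,0,0,0,-1,0,0,0,0,0,0,-1,0,0,0,0,0,0]';python3 -m crank '[-1,0,0,0.1,0,0,0,-1,0,0,0,0,0,0,-1,0,0,0,0,0,0]'
```

```text
t: 10.77
ee_pos: [0.5483, -0.0066, 0.1068]
ee_rot: [3.141, -0.002, 0.003]
ft_force: [-3.4, 0.6, 20.8]
gripper_width: 0.0162
t: 11.35
ee_pos: [0.582, -0.0443, 0.1662]
ee_rot: [3.141, -0.001, 0.002]
ft_force: [-0.4, 0.7, -1.5]
gripper_width: 0.0166
t: 12.02
ee_pos: [0.5819, -0.0435, 0.1081]
ee_rot: [3.141, -0.001, 0.003]
ft_force: [-0.7, -0.1, -0.0]
gripper_width: 0.0166
t: 12.27
ee_pos: [0.582, -0.0435, 0.1071]
ee_rot: [3.141, -0.001, 0.003]
ft_force: [-0.9, -0.2, 6.6]
gripper_width: 0.0165
t: 12.52
ee_pos: [0.5824, -0.0436, 0.1069]
ee_rot: [3.141, -0.002, 0.003]
ft_force: [-2.9, 0.3, 20.0]
gripper_width: 0.0167
```

All three bottoms touched. Return the rod.

```bash
python3 -m crank '[-1,0,0,-2.5,0,0,0,-1,0,0,-2.5,0,0,0,-1,0,0,-2.5,0,0,0,-1,0,0,-2.5,0,0,0,-1,0,0,0,0,0,0]' && python3 -m crank '[-1,1.68,3.62,0,0,0,0,-1,1.68,3.62,0,0,0,0,-1,1.68,3.62,0,0,0,0,-1,1.68,3.62,0,0,0,0,-1,1.68,3.62,0,0,0,0,-1,0,0,0,0,0,0,-1,0,0,0,0,0,0,-1,0,0,0,0,0,0]'; python3 - <<'E'
from h import *
print(rows([.666,-.2245,.105]))
c=cam("wrist");im=imaging.grab_frame("wrist");cv2.imwrite("pics/w4.png",cv2.resize(im[130:350,160:420],None,fx=2.3,fy=2.3,interpolation=cv2.INTER_CUBIC))
E
```

```text
t: 12.93
ee_pos: [0.5839, -0.0438, 0.2102]
ee_rot: [3.141, -0.007, 0.003]
ft_force: [1.7, -0.7, -0.7]
gripper_width: 0.0166
t: 13.6
ee_pos: [0.6654, -0.2241, 0.2045]
ee_rot: [-3.141, 0.001, 0.002]
ft_force: [0.5, 0.5, -1.2]
gripper_width: 0.0169
[0.07 0.05 9.95]
```

View pics/w4.png

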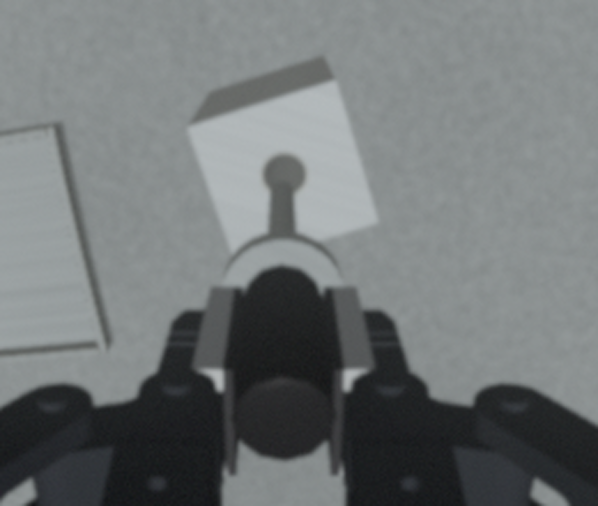

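The hole at (285,174) and the tip at about (283,183) line up. Lower it.

```bash
python3 -m crank '[-1,0.05,0,2,0,0,0,-1,0,0,2,0,0,0,-1,0,0,0,0,0,0]' && python3 -m crank '[-1,0,0,2,0,0,0,-1,0,0,2,0,0,0,-1,0,0,1.6,0,0,0,-1,0,0,0,0,0,0,-1,0,0,0.3,0,0,0,-1,0,0,0,0,0,0]'
```

```text
t: 13.9
ee_pos: [0.6643, -0.2221, 0.162]
ee_rot: [-3.14, 0.005, 0.004]
ft_force: [-1.0, 1.0, -2.5]
gripper_width: 0.0168
t: 14.4
ee_pos: [0.667, -0.2239, 0.1074]
ee_rot: [3.141, -0.001, 0.004]
ft_force: [0.4, 0.2, -1.5]
gripper_width: 0.0164
```

```bash
python3 -m crank '[-1,0,0,0.2,0,0,0,-1,0,0,0.2,0,0,0,-1,0,0,0,0,0,0,-1,0,0,0,0,0,0]'; python3 -m crank '[-0.4,0,0,0,0,0,0,-0.4,0,0,0,0,0,0,-0.4,0,0,0,0,0,0,-0.4,0,0,0,0,0,0,-0.4,0,0,0,0,0,0]'; python3 -m crank '[-0.4,0,0,-2.5,0,0,0,-0.4,0,0,-2.5,0,0,0,-0.4,0,0,-2.5,0,0,0,-0.4,0,0,-2.5,0,0,0,1,0,0,0,0,0,0,1,0,0,0,0,0,0,1,0,0,0,0,0,0]'
python3 - <<'E'
from h import *
print(rows([.5,.2,.2]))
c=cam("wrist");im=imaging.grab_frame("wrist");cv2.imwrite("pics/w5.png",im[130:350,160:420])
for e in cut_out("wrist","rod")[:1]: print(e["p"],e["bbox"])
print(w2p(c,[(.665,-.224,.14),(.665,-.224,.084)]))
im=imaging.grab_frame("top");c=cam("top")
for n,z in (("vial1",.08),("jar1",.045)):
  for e in cut_out("top",n)[:5]:
    x,y,w,h=e["bbox"]; print(n,round(e["p"],2),p2w(c,[(x+w/2,y+h/2)],z).round(3))
for e in cut_out("top","rod")[:1]: print(e["p"],e["bbox"])
cv2.imwrite("pics/t5.png",cv2.resize(im[90:300,100:450],None,fx=2.28,fy=2.28,interpolation=cv2.INTER_CUBIC))
E
```

```text
t: 14.73
ee_pos: [0.6666, -0.2243, 0.1027]
ee_rot: [3.141, -0.0, 0.003]
ft_force: [-0.8, 0.2, -1.7]
gripper_width: 0.0169
t: 15.15
ee_pos: [0.6665, -0.2242, 0.1024]
ee_rot: [3.142, -0.0, 0.003]
ft_force: [-1.0, -0.3, -0.2]
gripper_width: 0.0254
t: 15.73
ee_pos: [0.6661, -0.2241, 0.2018]
ee_rot: [-3.141, 0.001, 0.003]
ft_force: [0.4, 0.7, -0.1]
gripper_width: 0.0612
[-16.49 -42.46   0.2 ]
0.69 [265.5, 190.0, 35.7, 48.9]
[[281.79243493 230.94901173]
 [281.96614068 208.32724193]]
vial1 0.64 [[0.594 0.201 0.08 ]]
jar1 0.79 [[0.595 0.321 0.045]]
jar1 0.78 [[0.502 0.322 0.045]]
```

View pics/t5.png

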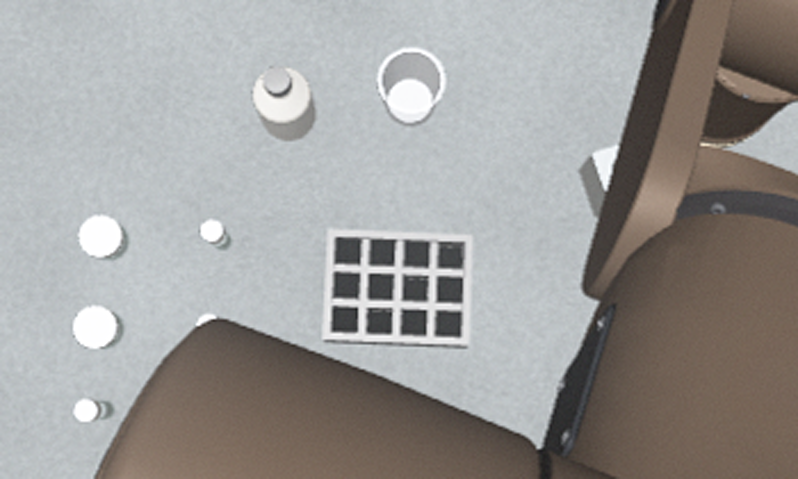

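The rod is home: the wrist grip bbox fits the prediction. I move to look at the samples from close by.

```bash
python3 -m crank '[1,-1.25,-3.7,-0.4,0,0,0,1,-1.25,-3.7,-0.4,0,0,0,1,-1.25,-3.7,-0.4,0,0,0,1,-1.25,-3.7,-0.4,0,0,0,1,-1.25,-3.7,-0.4,0,0,0,1,-1.25,-3.7,-0.4,0,0,0,1,-1.25,-3.7,-0.4,0,0,0,1,-1.25,-3.7,-0.4,0,0,0]' && python3 -m crank '[1,-1.25,-3.7,-0.4,0,0,0,1,-1.25,-3.7,-0.4,0,0,0,1,-1.25,-3.7,-0.4,0,0,0,1,-1.25,-3.7,-0.4,0,0,0,1,0,0,0,0,0,0,1,0,0,0,0,0,0,1,0,0,0,0,0,0]'
cat > look.py <<'E'
from h import *
import sys
s=readout.sense();print("tcp",s["ee_pos"].round(4),"yaw",round(s["ee_rot"][2],4))
c=cam("wrist");im=imaging.grab_frame("wrist");cv2.imwrite(f"pics/{sys.argv[1]}.png",im)
for n,z in (("vial1",.08),("jar1",.045)):
  for e in cut_out("wrist",n)[:5]:
    m=e["region"];g=im.min(2);ys,xs=np.nonzero(m&(g>np.percentile(g[m],50)*.85))  # white cap only
    k=cv2.findContours((m&(g>np.percentile(g[m],50)*.85)).astype(np.uint8),0,1)[0];k=max(k,key=cv2.contourArea)
    P=p2w(c,k.reshape(-1,2)+.0,z)[:,:2];(cx,cy),rad=cv2.minEnclosingCircle((P*1000).astype(np.float32))
    print(n,round(e["p"],2),np.round(e["bbox"]).astype(int).tolist(),"xy",[round(cx/1000,4),round(cy/1000,4)],"r mm",round(rad,1))
E
python3 look.py w6
```

```text
t: 16.7
ee_pos: [0.5646, 0.073, 0.2343]
ee_rot: [3.142, 0.0, 0.003]
ft_force: [1.1, 0.2, 0.6]
gripper_width: 0.0856
t: 17.28
ee_pos: [0.5151, 0.2193, 0.2501]
ee_rot: [3.141, 0.0, 0.004]
ft_force: [0.2, -0.5, -0.0]
gripper_width: 0.0853
tcp [0.5151 0.2193 0.2501] yaw 0.0041
vial1 0.84 [177, 83, 36, 23] xy [0.4195, 0.3214] r mm 10.9
vial1 0.84 [263, 188, 23, 30] xy [0.5049, 0.202] r mm 11.1
vial1 0.65 [344, 186, 33, 38] xy [0.6005, 0.2019] r mm 11.4
jar1 0.9 [256, 72, 41, 37] xy [0.5048, 0.3246] r mm 21.3
jar1 0.68 [184, 185, 43, 42] xy [0.4246, 0.193] r mm 21.3
jar1 0.63 [342, 75, 39, 37] xy [0.5999, 0.3225] r mm 21.3
```

View pics/w6.png

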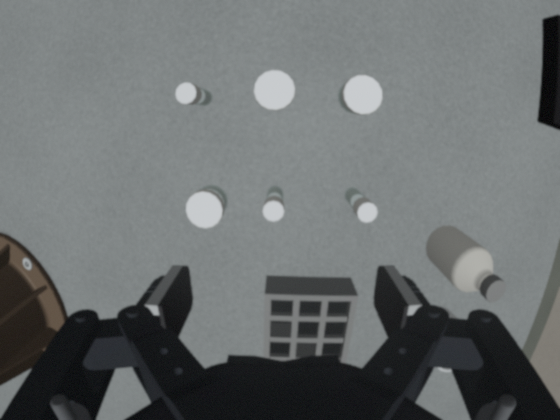

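The picture shows vials at (187,92), (274,211), (367,211) and jars at (274,89), (205,209), (362,95). The fitted radii (11 and 21 mm) match. Pick the first vial.

```bash
python3 -m crank '[0,2.85,0.58,0,0,0,0,0,2.85,0.58,0,0,0,0,0,2.85,0.58,0,0,0,0,0,0,0,4,0,0,0,0,0,0,4,0,0,0,0,0,0,0,0,0,0]' && python3 -m crank '[0,0,0,4,0,0,0,0,0,0,4,0,0,0,0,0,0,3.9,0,0,0,0,0,0,0,0,0,0,0,0,0,0,0,0,0]' && python3 -m crank '[-1,0,0,0,0,0,0,-1,0,0,0,0,0,0,-1,0,0,0,0,0,0,-1,0,0,0,0,0,0,-1,0,0,0,0,0,0,-1,0,0,0,0,0,0]' 35 && python3 -m crank '[-1,0,0,-2.5,0,0,0,-1,0,0,-3,0,0,0,-1,0,0,-3,0,0,0,-1,0,0,0,0,0,0,-1,0,0,0,0,0,0]'; python3 - <<'E'
from h import *
print("far",rows([.5821,-.0438,.2]))
E
```

```text
t: 17.93
ee_pos: [0.5974, 0.1995, 0.1634]
ee_rot: [3.139, 0.01, 0.001]
ft_force: [-1.9, -1.0, -1.2]
gripper_width: 0.0426
t: 18.35
ee_pos: [0.6001, 0.2014, 0.0514]
ee_rot: [3.141, 0.003, 0.002]
ft_force: [0.5, 0.8, 1.6]
gripper_width: 0.0425
t: 18.85
ee_pos: [0.6027, 0.2027, 0.0545]
ee_rot: [-3.14, -0.005, 0.003]
ft_force: [-1.2, -0.9, 11.8]
gripper_width: 0.0209
t: 19.27
ee_pos: [0.6025, 0.2027, 0.1401]
ee_rot: [-3.14, -0.006, 0.003]
ft_force: [-0.6, 0.7, -0.4]
gripper_width: 0.0209
far [-2.09 24.64 -6.04]
```

```bash
python3 -m crank '[-1,0,0,0,0,0,0,-1,0,0,0,0,0,0,-1,0,0,0,0,0,0]';python3 -m crank '[-1,-0.3,3.5,0,0,0,0,-1,-0.3,3.5,0,0,0,0,-1,-0.3,3.5,0,0,0,0,-1,-0.3,3.5,0,0,0,0,-1,-0.3,3.5,0,0,0,0,-1,-0.3,3.5,0,0,0,0,-1,-0.3,3.5,0,0,0,0]';python3 -m crank '[-1,0,0,0,0,0,0,-1,0,0,0,0,0,0,-1,0,0,0,0,0,0,-1,0,0,0,0,0,0]'; python3 - <<'E'
from h import *
s=readout.sense()
print("far",rows([.5821,-.0438,.14]))
c=cam("wrist");im=imaging.grab_frame("wrist");cv2.imwrite("pics/w7.png",cv2.resize(im[130:350,160:420],None,fx=2.3,fy=2.3,interpolation=cv2.INTER_CUBIC))
E
```

```text
t: 19.52
ee_pos: [0.6001, 0.202, 0.1357]
ee_rot: [3.141, 0.001, 0.003]
ft_force: [-0.4, -0.5, -0.1]
gripper_width: 0.0205
t: 20.1
ee_pos: [0.5796, -0.0444, 0.1356]
ee_rot: [-3.141, 0.001, 0.003]
ft_force: [1.0, -0.1, 0.5]
gripper_width: 0.0207
t: 20.43
ee_pos: [0.5803, -0.042, 0.1359]
ee_rot: [-3.141, 0.001, 0.004]
ft_force: [-0.1, 0.7, -0.9]
gripper_width: 0.0205
far [ 0.18  0.18 -0.41]
```

View pics/w7.png

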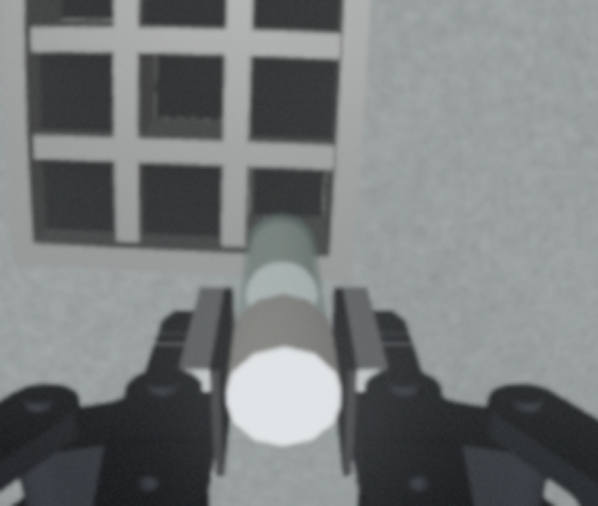

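The vial hangs upright, aligned with the far deep well at crop (290,190). Insert it.

```bash
python3 -m crank '[-1,0.18,0.18,0,0,0,0,-1,0,0,2.5,0,0,0,-1,0,0,0,0,0,0,-1,0,0,0,0,0,0]';python3 -m crank '[-1,0,0,1.5,0,0,0,-1,0,0,1.5,0,0,0,-1,0,0,1.5,0,0,0,-1,0,0,0,0,0,0,-1,0,0,0.4,0,0,0,-1,0,0,0,0,0,0,-1,0,0,0,0,0,0]'
```

```text
t: 20.82
ee_pos: [0.5814, -0.044, 0.1106]
ee_rot: [-3.141, 0.003, 0.004]
ft_force: [-0.4, -0.6, -1.1]
gripper_width: 0.0208
t: 21.4
ee_pos: [0.583, -0.0446, 0.0636]
ee_rot: [3.141, -0.001, 0.003]
ft_force: [-0.4, 0.7, -0.2]
gripper_width: 0.0212
```

```bash
python3 -m crank '[-1,0,0,0.2,0,0,0,-1,0,0,0,0,0,0,-1,0,0,0,0,0,0]';python3 -m crank '[-0.2,0,0,0,0,0,0,-0.2,0,0,0,0,0,0,-0.2,0,0,0,0,0,0,-0.2,0,0,0,0,0,0]';python3 -m crank '[-0.2,0,0,-1,0,0,0,-0.2,0,0,-3,0,0,0,-0.2,0,0,-3,0,0,0,0,0,0,-3,0,0,0,0,0,0,0,0,0,0,0,0,0,0,0,0,0]'; python3 - <<'E'
from h import *
print("B",rows([.505,.202,.16]))
E
```

```text
t: 21.65
ee_pos: [0.5842, -0.0448, 0.0626]
ee_rot: [3.141, -0.004, 0.003]
ft_force: [1.2, -0.2, 21.0]
gripper_width: 0.0206
t: 21.98
ee_pos: [0.5823, -0.0446, 0.0605]
ee_rot: [3.142, -0.0, 0.003]
ft_force: [0.8, -0.6, 0.4]
gripper_width: 0.0341
t: 22.48
ee_pos: [0.5834, -0.0448, 0.1627]
ee_rot: [3.141, -0.004, 0.003]
ft_force: [-0.1, 0.5, 0.2]
gripper_width: 0.043
B [ -7.76 -24.7    0.22]
```

```bash
python3 -m crank '[0,-1.1,-3.51,0,0,0,0,0,-1.1,-3.51,0,0,0,0,0,-1.1,-3.51,0,0,0,0,0,-1.1,-3.51,0,0,0,0,0,-1.1,-3.51,0,0,0,0,0,-1.1,-3.51,0,0,0,0,0,-1.1,-3.51,0,0,0,0]' && python3 -m crank '[0,0,0,0,0,0,0,0,0,0,0,0,0,0,0,0,0,0,0,0,0]' && python3 look.py w8
```

```text
t: 23.07
ee_pos: [0.503, 0.2021, 0.1596]
ee_rot: [3.141, 0.002, 0.003]
ft_force: [0.8, 0.0, 0.1]
gripper_width: 0.0427
t: 23.32
ee_pos: [0.504, 0.2007, 0.1597]
ee_rot: [3.141, 0.001, 0.004]
ft_force: [-0.1, -0.3, -0.2]
gripper_width: 0.0425
tcp [0.504  0.2007 0.1597] yaw 0.004
vial1 0.68 [271, 187, 28, 48] xy [0.5047, 0.2022] r mm 10.6
vial1 0.62 [368, 40, 58, 55] xy [0.5869, 0.3159] r mm 18.5
vial1 0.55 [151, 46, 54, 35] xy [0.42, 0.3211] r mm 11.2
jar1 0.93 [163, 184, 60, 60] xy [0.4245, 0.1929] r mm 21.4
jar1 0.79 [260, 29, 54, 55] xy [0.5048, 0.3247] r mm 21.3
jar1 0.58 [367, 38, 58, 56] xy [0.5999, 0.3228] r mm 21.3
jar1 0.38 [272, 186, 28, 47] xy [0.5049, 0.1911] r mm 12.2
```

```bash
python3 -m crank '[0,0.07,-0.13,3.6,0,0,0,0,0,0,3.6,0,0,0,0,0,0,3.6,0,0,0,0,0,0,0,0,0,0,0,0,0,0,0,0,0,0,0,0,0,0,0,0]' && python3 -m crank '[-1,0,0,0,0,0,0,-1,0,0,0,0,0,0,-1,0,0,0,0,0,0,-1,0,0,0,0,0,0,-1,0,0,0,0,0,0,-1,0,0,0,0,0,0]' && python3 -m crank '[-1,0,0,-2.5,0,0,0,-1,0,0,-3,0,0,0,-1,0,0,-3,0,0,0,-1,0,0,0,0,0,0,-1,0,0,0,0,0,0,-1,0,0,0,0,0,0,-1,0,0,0,0,0,0]' && python3 -m crank '[-1,0.71,3.48,0,0,0,0,-1,0.71,3.48,0,0,0,0,-1,0.71,3.48,0,0,0,0,-1,0.71,3.48,0,0,0,0,-1,0.71,3.48,0,0,0,0,-1,0.71,3.48,0,0,0,0,-1,0,0,0,0,0,0,-1,0,0,0,0,0,0]' && python3 -m crank '[-1,0,0,0,0,0,0,-1,0,0,0,0,0,0]';python3 - <<'E'
from h import *
print("mid",rows([.5474,-.0066,.11]))
c=cam("wrist");im=imaging.grab_frame("wrist");cv2.imwrite("pics/w9.png",cv2.resize(im[130:350,160:420],None,fx=2.3,fy=2.3,interpolation=cv2.INTER_CUBIC))
E
```

```text
t: 23.97
ee_pos: [0.5061, 0.2018, 0.0536]
ee_rot: [-3.141, -0.001, 0.002]
ft_force: [-0.2, 0.3, 0.7]
gripper_width: 0.0425
t: 24.47
ee_pos: [0.5066, 0.2025, 0.0543]
ee_rot: [-3.141, -0.003, 0.003]
ft_force: [-0.8, -1.0, 10.3]
gripper_width: 0.0207
t: 25.05
ee_pos: [0.5048, 0.2019, 0.137]
ee_rot: [3.141, 0.001, 0.003]
ft_force: [0.1, -0.7, 0.1]
gripper_width: 0.0205
t: 25.72
ee_pos: [0.5481, -0.0083, 0.1363]
ee_rot: [-3.142, 0.002, -0.0]
ft_force: [-0.1, -0.8, -0.8]
gripper_width: 0.0206
t: 25.88
ee_pos: [0.5478, -0.0057, 0.1368]
ee_rot: [-3.141, 0.001, 0.004]
ft_force: [0.2, -0.1, 0.0]
gripper_width: 0.0208
mid [-0.04  0.09  2.68]
```

View pics/w9.png

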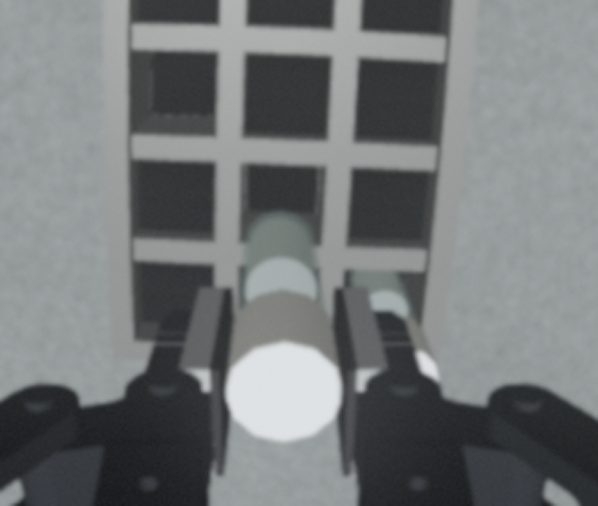

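The vial is aligned with the middle deep well at crop (283,190), and the first vial stands in the far well at (380,290). Insert it, then fetch the third.

```bash
python3 -m crank '[-1,0,0.08,0,0,0,0,-1,0,0,2.5,0,0,0,-1,0,0,0,0,0,0,-1,0,0,0,0,0,0]';python3 -m crank '[-1,0,0,1.5,0,0,0,-1,0,0,1.5,0,0,0,-1,0,0,1.5,0,0,0,-1,0,0,0,0,0,0,-1,0,0,0.4,0,0,0,-1,0,0,0,0,0,0,-1,0,0,0.1,0,0,0,-1,0,0,0,0,0,0]';python3 -m crank '[-0.2,0,0,0,0,0,0,-0.2,0,0,0,0,0,0,-0.2,0,0,0,0,0,0,-0.2,0,0,0,0,0,0]';python3 -m crank '[-0.2,0,0,-1,0,0,0,-0.2,0,0,-3,0,0,0,-0.2,0,0,-3,0,0,0,0,0,0,-3,0,0,0,0,0,0,0,0,0,0,0,0,0,0,0,0,0,0,0,0,0,0,0,0]'; python3 - <<'E'
from h import *
print("C",rows([.4197,.3213,.16]))
E
```

```text
t: 26.27
ee_pos: [0.5474, -0.0067, 0.1117]
ee_rot: [-3.141, 0.003, 0.004]
ft_force: [0.5, 0.1, -0.4]
gripper_width: 0.0206
t: 26.93
ee_pos: [0.5493, -0.0073, 0.0638]
ee_rot: [3.141, -0.002, 0.003]
ft_force: [-2.0, -0.0, 10.5]
gripper_width: 0.0205
t: 27.27
ee_pos: [0.5486, -0.0073, 0.0626]
ee_rot: [3.142, -0.0, 0.003]
ft_force: [0.5, 0.3, 0.7]
gripper_width: 0.034
t: 27.85
ee_pos: [0.5483, -0.0074, 0.1627]
ee_rot: [3.142, -0.0, 0.003]
ft_force: [-0.1, -0.3, -0.2]
gripper_width: 0.0428
C [-12.76 -32.9    0.26]
```

```bash
python3 -m crank '[0,-1.28,-3.29,0,0,0,0,0,-1.28,-3.29,0,0,0,0,0,-1.28,-3.29,0,0,0,0,0,-1.28,-3.29,0,0,0,0,0,-1.28,-3.29,0,0,0,0,0,-1.28,-3.29,0,0,0,0,0,-1.28,-3.29,0,0,0,0,0,-1.28,-3.29,0,0,0,0]' && python3 -m crank '[0,-1.28,-3.29,0,0,0,0,0,-1.28,-3.29,0.2,0,0,0,0,0,0,0,0,0,0,0,0,0,0,0,0,0,0,0,0,0,0,0,0]' && python3 look.py w10
```

```text
t: 28.52
ee_pos: [0.4436, 0.2566, 0.1613]
ee_rot: [3.141, 0.002, 0.003]
ft_force: [0.8, 1.0, 0.2]
gripper_width: 0.0428
t: 28.93
ee_pos: [0.4188, 0.3208, 0.1594]
ee_rot: [3.14, 0.002, 0.004]
ft_force: [0.3, -0.6, -0.6]
gripper_width: 0.043
tcp [0.4188 0.3208 0.1594] yaw 0.004
vial1 0.8 [270, 188, 28, 46] xy [0.4192, 0.3217] r mm 10.6
jar1 0.94 [356, 177, 54, 51] xy [0.5047, 0.3248] r mm 21.3
jar1 0.82 [264, 298, 47, 55] xy [0.4243, 0.1931] r mm 21.6
jar1 0.59 [441, 180, 53, 52] xy [0.6001, 0.3228] r mm 21.5
```

```bash
python3 -m crank '[0,0.04,-0.08,3.6,0,0,0,0,0,0,3.6,0,0,0,0,0,0,3.6,0,0,0,0,0,0,0,0,0,0,0,0,0,0,0,0,0,0,0,0,0,0,0,0]' && python3 -m crank '[-1,0,0,0,0,0,0,-1,0,0,0,0,0,0,-1,0,0,0,0,0,0,-1,0,0,0,0,0,0,-1,0,0,0,0,0,0,-1,0,0,0,0,0,0]' && python3 -m crank '[-1,0,0,-2.5,0,0,0,-1,0,0,-3,0,0,0,-1,0,0,-3,0,0,0,-1,0,0,0,0,0,0,-1,0,0,0,0,0,0,-1,0,0,0,0,0,0,-1,0,0,0,0,0,0]' && python3 -m crank '[-1,1.04,3.23,0,0,0,0,-1,1.04,3.23,0,0,0,0,-1,1.04,3.23,0,0,0,0,-1,1.04,3.23,0,0,0,0,-1,1.04,3.23,0,0,0,0,-1,1.04,3.23,0,0,0,0,-1,1.04,3.23,0,0,0,0,-1,1.04,3.23,0,0,0,0]' && python3 -m crank '[-1,1.04,3.23,0,0,0,0,-1,0,0,0,0,0,0,-1,0,0,0,0,0,0,-1,0,0,0,0,0,0,-1,0,0,0,0,0,0]';python3 - <<'E'
from h import *
print("near",rows([.5126,.0306,.11]))
c=cam("wrist");im=imaging.grab_frame("wrist");cv2.imwrite("pics/w11.png",cv2.resize(im[130:350,160:420],None,fx=2.3,fy=2.3,interpolation=cv2.INTER_CUBIC))
E
```

```text
t: 29.58
ee_pos: [0.4207, 0.322, 0.0537]
ee_rot: [-3.141, -0.001, 0.002]
ft_force: [-0.1, 0.2, 0.6]
gripper_width: 0.0425
t: 30.08
ee_pos: [0.4211, 0.3229, 0.0543]
ee_rot: [-3.14, -0.003, 0.003]
ft_force: [0.6, -0.9, 10.4]
gripper_width: 0.0209
t: 30.67
ee_pos: [0.4194, 0.3218, 0.137]
ee_rot: [3.141, 0.001, 0.003]
ft_force: [0.0, 0.4, 0.3]
gripper_width: 0.021
t: 31.33
ee_pos: [0.5034, 0.0622, 0.1364]
ee_rot: [3.141, 0.002, 0.003]
ft_force: [0.8, -0.0, 0.3]
gripper_width: 0.0211
t: 31.75
ee_pos: [0.5136, 0.0325, 0.1368]
ee_rot: [-3.141, 0.001, 0.004]
ft_force: [-1.2, -0.4, -0.9]
gripper_width: 0.0208
near [-0.1   0.19  2.68]
```

View pics/w11.png

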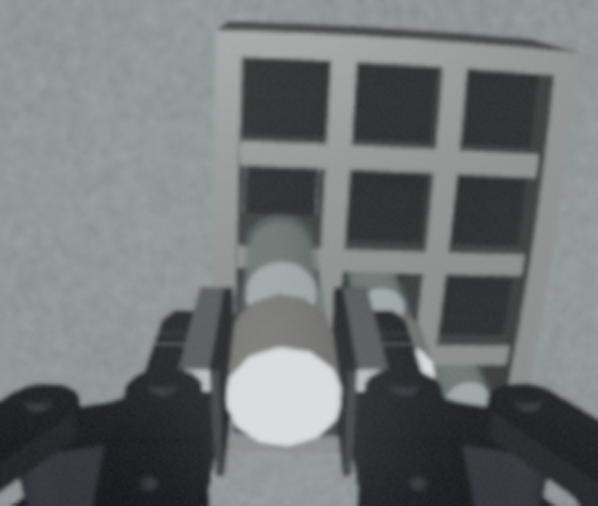

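The vial is over the near deep well at crop (282,190); the other two stand at (380,295) and (465,385). Insert it.

```bash
python3 -m crank '[-1,-0.1,0.18,0,0,0,0,-1,0,0,2.5,0,0,0,-1,0,0,0,0,0,0,-1,0,0,0,0,0,0]';python3 -m crank '[-1,0,0,1.5,0,0,0,-1,0,0,1.5,0,0,0,-1,0,0,1.5,0,0,0,-1,0,0,0,0,0,0,-1,0,0,0.4,0,0,0,-1,0,0,0,0,0,0,-1,0,0,0.1,0,0,0,-1,0,0,0,0,0,0]';python3 -m crank '[-0.2,0,0,0,0,0,0,-0.2,0,0,0,0,0,0,-0.2,0,0,0,0,0,0,-0.2,0,0,0,0,0,0]';python3 -m crank '[-0.2,0,0,-1,0,0,0,-0.2,0,0,-3,0,0,0,-0.2,0,0,-3,0,0,0,1,0,0,-3,0,0,0,1,0,0,0,0,0,0,1,0,0,0,0,0,0,1,0,0,0,0,0,0]'; python3 - <<'E'
from h import *
print("J2",rows([.4245,.193,.16]))
E
```

```text
t: 32.13
ee_pos: [0.5122, 0.0303, 0.1118]
ee_rot: [-3.142, 0.003, 0.004]
ft_force: [-0.5, -0.0, -1.1]
gripper_width: 0.0206
t: 32.8
ee_pos: [0.5141, 0.0299, 0.0638]
ee_rot: [3.142, -0.002, 0.003]
ft_force: [-2.7, -0.2, 11.3]
gripper_width: 0.0206
t: 33.13
ee_pos: [0.5135, 0.0298, 0.0626]
ee_rot: [3.142, -0.0, 0.003]
ft_force: [-0.8, -1.2, -0.1]
gripper_width: 0.0339
t: 33.72
ee_pos: [0.5131, 0.0298, 0.1626]
ee_rot: [3.142, -0.0, 0.003]
ft_force: [0.3, -0.2, -0.1]
gripper_width: 0.0806
J2 [ -8.81 -16.34   0.25]
```

All vials are seated (about 10 N on the bottom each). Now the jars.

```bash
python3 -m crank '[0.6,-1.76,-3.27,0,0,0,0,0.6,-1.76,-3.27,0,0,0,0,0.6,-1.76,-3.27,0,0,0,0,0.6,-1.76,-3.27,0,0,0,0,0.6,-1.76,-3.27,0.2,0,0,0,0.6,0,0,0,0,0,0,0.6,0,0,0,0,0,0,0.6,0,0,0,0,0,0]' && python3 look.py w12
```

```text
t: 34.38
ee_pos: [0.4243, 0.1929, 0.1596]
ee_rot: [3.141, 0.001, 0.004]
ft_force: [-0.2, -1.3, 0.3]
gripper_width: 0.0684
tcp [0.4243 0.1929 0.1596] yaw 0.0042
vial1 0.71 [500, 314, 60, 71] xy [0.7291, 0.0339] r mm 90.8
vial1 0.57 [400, 385, 5, 12] xy [0.5489, 0.0099] r mm 10.5
vial1 0.48 [404, 386, 19, 21] xy [0.5596, 0.0013] r mm 12.4
jar1 0.93 [255, 177, 53, 56] xy [0.4245, 0.1931] r mm 21.4
jar1 0.8 [352, 32, 55, 48] xy [0.505, 0.3247] r mm 21.3
jar1 0.72 [443, 49, 56, 46] xy [0.6, 0.3225] r mm 21.2
```

```bash
python3 -m crank '[0.6,0,0,3.6,0,0,0,0.6,0,0,3.6,0,0,0,0.6,0,0,3.6,0,0,0,0.6,0,0,3.6,0,0,0,0.6,0,0,0,0,0,0,0.6,0,0,0,0,0,0,0.6,0,0,0,0,0,0]' && python3 -m crank '[-1,0,0,0,0,0,0,-1,0,0,0,0,0,0,-1,0,0,0,0,0,0,-1,0,0,0,0,0,0,-1,0,0,0,0,0,0,-1,0,0,0,0,0,0]' 40 && python3 -m crank '[-1,0,0,-2,0,0,0,-1,0,0,-3.1,0,0,0,-1,0,0,-3.1,0,0,0,-1,0,0,-3.1,0,0,0,-1,0,0,-3.1,0,0,0,-1,0,0,0,0,0,0,-1,0,0,0,0,0,0]' && python3 -m crank '[-1,0.6,3.35,0,0,0,0,-1,0.6,3.35,0,0,0,0,-1,0.6,3.35,0,0,0,0,-1,0.6,3.35,0,0,0,0,-1,0.6,3.35,0,0,0,0,-1,0.6,3.35,0,0,0,0,-1,0.6,3.35,0,0,0,0]' && python3 -m crank '[-1,-0.88,3.33,0,0,0,0,-1,-0.88,3.33,0,0,0,0,-1,-0.88,3.33,0,0,0,0,-1,-0.88,3.33,0,0,0,0,-1,-0.88,3.33,0,0,0,0,-1,-0.88,3.33,0,0,0,0,-1,-0.88,3.33,0,0,0,0]' && python3 -m crank '[-1,0,0,0,0,0,0,-1,0,0,0,0,0,0,-1,0,0,0,0,0,0]';python3 - <<'E'
from h import *
print("P1",rows([.4048,-.2747,.11]))
c=cam("wrist");im=imaging.grab_frame("wrist");cv2.imwrite("pics/w13.png",im)
E
```

```text
t: 35.12
ee_pos: [0.4256, 0.1928, 0.0176]
ee_rot: [-3.141, -0.001, 0.002]
ft_force: [0.8, 0.6, 1.5]
gripper_width: 0.0684
t: 35.62
ee_pos: [0.4262, 0.1935, 0.0185]
ee_rot: [-3.14, -0.004, 0.003]
ft_force: [-0.7, -2.7, 18.0]
gripper_width: 0.0429
t: 36.2
ee_pos: [0.4262, 0.1936, 0.1633]
ee_rot: [-3.139, -0.006, 0.003]
ft_force: [0.2, 0.5, -1.0]
gripper_width: 0.0427
t: 36.78
ee_pos: [0.467, -0.0429, 0.16]
ee_rot: [-3.141, 0.001, 0.003]
ft_force: [1.2, 1.8, -1.1]
gripper_width: 0.0427
t: 37.37
ee_pos: [0.4054, -0.2758, 0.16]
ee_rot: [-3.141, 0.001, 0.003]
ft_force: [1.3, 0.8, -0.5]
gripper_width: 0.0424
t: 37.62
ee_pos: [0.406, -0.2742, 0.1599]
ee_rot: [-3.141, 0.001, 0.002]
ft_force: [0.1, 0.0, -0.9]
gripper_width: 0.0425
P1 [-0.12  0.06  4.99]
```

View pics/w13.png

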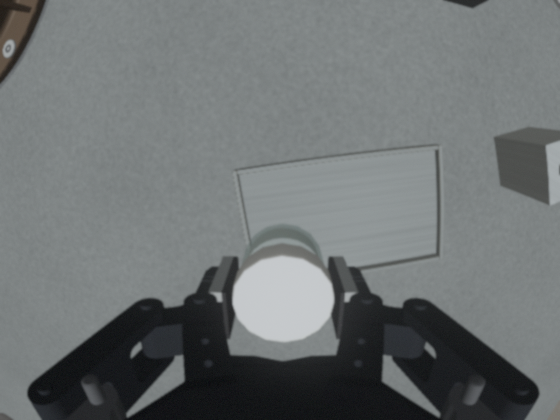

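The jar is held; the tray corners show at (236,170), (439,145) and (439,258). Check the tray pose with them.

```bash
python3 - <<'E'
from h import *
c=cam("wrist");q=p2w(c,[(236,170),(439,145),(439,258)],.015)[:,:2]
print(q,"sides",np.linalg.norm(q[1]-q[0]),np.linalg.norm(q[2]-q[1]),"ctr",(q[0]+q[2])/2,"yaw",np.arctan2(*(q[1]-q[0])[::-1]))
E
```

```text
[[ 0.36362196 -0.24545389]
 [ 0.55444107 -0.21759335]
 [ 0.57082632 -0.33460079]] sides 0.19284227121473335 0.11814913190265497 ctr [ 0.46722414 -0.29002734] yaw 0.1449805854391191
```

```bash
python3 -m crank '[-1,-0.1,0.05,3.5,0,0,0,-1,0,0,3.5,0,0,0,-1,0,0,3.5,0,0,0,-1,0,0,2.5,0,0,0,-1,0,0,0.7,0,0,0,-1,0,0,0,0,0,0,-1,0,0,0,0,0,0,-1,0,0,0,0,0,0]';python3 -m crank '[-1,0,0,0.2,0,0,0,-1,0,0,0.1,0,0,0,-1,0,0,0,0,0,0,-1,0,0,0,0,0,0]'
```

```text
t: 38.33
ee_pos: [0.4061, -0.2745, 0.0238]
ee_rot: [3.141, -0.0, 0.004]
ft_force: [-0.8, 0.3, 0.3]
gripper_width: 0.0425
t: 38.67
ee_pos: [0.4058, -0.2751, 0.0205]
ee_rot: [3.141, -0.0, 0.003]
ft_force: [-0.2, -0.1, -0.8]
gripper_width: 0.0424
```

```bash
python3 -m crank '[-1,0,0,0.1,0,0,0,-1,0,0,0,0,0,0,-1,0,0,0,0,0,0]';python3 -m crank '[-1,0,0,0.1,0,0,0,-1,0,0,0,0,0,0,-1,0,0,0,0,0,0]'
```

```text
t: 38.92
ee_pos: [0.4059, -0.2754, 0.0202]
ee_rot: [3.141, -0.001, 0.003]
ft_force: [-2.7, 1.0, 21.7]
gripper_width: 0.0426
t: 39.17
ee_pos: [0.4062, -0.2756, 0.0194]
ee_rot: [3.14, -0.001, 0.003]
ft_force: [-2.2, 1.2, 24.8]
gripper_width: 0.043
```

```bash
python3 -m crank '[0.3,0,0,0,0,0,0,0.3,0,0,0,0,0,0,0.3,0,0,0,0,0,0,0.3,0,0,0,0,0,0]';python3 -m crank '[0.3,0,0,-1,0,0,0,0.3,0,0,-3.3,0,0,0,0.3,0,0,-3.3,0,0,0,0.3,0,0,-3.3,0,0,0,0.3,0,0,-3.3,0,0,0,0.6,0,0,0,0,0,0,0.6,0,0,0,0,0,0]';python3 -m crank '[0.6,0.62,-3.73,0,0,0,0,0.6,0.62,-3.73,0,0,0,0,0.6,0.62,-3.73,0,0,0,0,0.6,0.62,-3.73,0,0,0,0,0.6,0.62,-3.73,0,0,0,0,0.6,0.62,-3.73,0,0,0,0,0.6,0.62,-3.73,0,0,0,0,0.6,0.62,-3.73,0,0,0,0]';python3 -m crank '[0.6,0.62,-3.73,0,0,0,0,0.6,0.62,-3.73,0,0,0,0,0.6,0.62,-3.73,0,0,0,0,0.6,0.62,-3.73,0,0,0,0,0.6,0.62,-3.73,0,0,0,0,0.6,0.62,-3.73,0,0,0,0,0.6,0.62,-3.73,0,0,0,0,0.6,0.62,-3.73,0,0,0,0]';python3 -m crank '[0.6,0,0,0,0,0,0,0.6,0,0,0,0,0,0,0.6,0,0,0,0,0,0]';python3 look.py w14
```

```text
t: 39.5
ee_pos: [0.4056, -0.2751, 0.0182]
ee_rot: [-3.142, 0.0, 0.003]
ft_force: [-0.0, 0.6, 0.7]
gripper_width: 0.0557
t: 40.08
ee_pos: [0.4066, -0.2758, 0.1627]
ee_rot: [3.139, -0.003, 0.003]
ft_force: [0.2, 0.4, 0.2]
gripper_width: 0.0683
t: 40.75
ee_pos: [0.4534, 0.0253, 0.1596]
ee_rot: [-3.142, 0.002, 0.003]
ft_force: [1.6, -1.4, -0.0]
gripper_width: 0.0682
t: 41.42
ee_pos: [0.5021, 0.3236, 0.1593]
ee_rot: [3.141, 0.002, 0.003]
ft_force: [0.2, -1.0, 0.7]
gripper_width: 0.0681
t: 41.67
ee_pos: [0.502, 0.3214, 0.1592]
ee_rot: [3.14, 0.002, 0.004]
ft_force: [0.7, 0.1, -0.1]
gripper_width: 0.0684
tcp [0.502  0.3214 0.1592] yaw 0.0038
vial1 0.23 [430, 392, 30, 28] xy [0.6977, 0.0877] r mm 30.5
jar1 0.83 [367, 177, 53, 56] xy [0.5998, 0.3227] r mm 21.4
jar1 0.68 [294, 188, 48, 54] xy [0.5316, 0.3122] r mm 21.3
```

Jar1 has been knocked: it is now at (0.5316,0.3122), 69 mm from jar3. I re-aim and turn the jaws so they miss jar3.

```bash
python3 -m crank '[0.6,2.96,0.92,0,0,0,0,0.6,0,0,0,0,0,0.12,0.6,0,0,0,0,0,0.12,0.6,0,0,0,0,0,0.12,0.6,0,0,0,0,0,0.12,0.6,0,0,0,0,0,0.12,0.6,0,0,0,0,0,0.12,0.6,0,0,0,0,0,0]';python3 -m crank '[0.6,0,0,0,0,0,0,0.6,0,0,0,0,0,0,0.6,0,0,0,0,0,0]';python3 look.py w15; python3 -c "
from h import *
print(rows([.5316,.3122,.0145]))"
```

```text
t: 42.48
ee_pos: [0.5327, 0.3118, 0.1604]
ee_rot: [3.141, 0.0, -0.725]
ft_force: [-0.2, -0.4, 0.3]
gripper_width: 0.0685
t: 42.73
ee_pos: [0.5327, 0.3125, 0.1604]
ee_rot: [3.142, -0.0, -0.714]
ft_force: [-0.4, 0.1, 0.7]
gripper_width: 0.0678
tcp [0.5327 0.3125 0.1604] yaw -0.7143
vial1 0.7 [412, 378, 32, 40] xy [0.5206, 0.0463] r mm 44.4
jar1 0.82 [259, 177, 50, 55] xy [0.5317, 0.3122] r mm 21.4
jar1 0.65 [311, 119, 53, 54] xy [0.5999, 0.323] r mm 21.4
[-0.04  0.12 14.58]
```

View pics/w15.png

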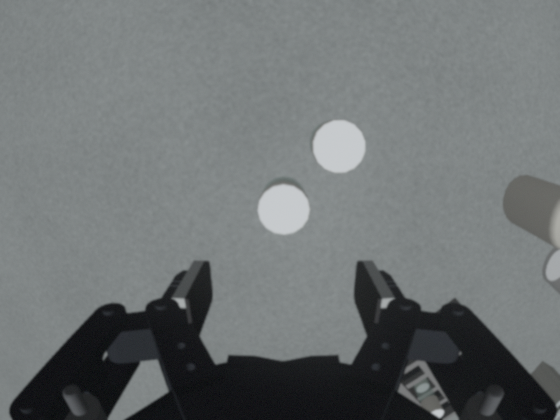

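The jar is upright at (283,209) between the jaw lines and jar3 at (339,146) is clear. Grasp it.

```bash
python3 -m crank '[0.6,-0.04,0.1,3.6,0,0,0,0.6,0,0,3.6,0,0,0,0.6,0,0,3.6,0,0,0,0.6,0,0,3.7,0,0,0,0.6,0,0,0,0,0,0,0.6,0,0,0,0,0,0,0.6,0,0,0,0,0,0]' && python3 -m crank '[-1,0,0,0,0,0,0,-1,0,0,0,0,0,0,-1,0,0,0,0,0,0,-1,0,0,0,0,0,0,-1,0,0,0,0,0,0,-1,0,0,0,0,0,0]' 40 && python3 -m crank '[-1,0,0,-2,0,0,0,-1,0,0,-3.1,0,0,0,-1,0,0,-3.1,0,0,0,-1,0,0,-3.1,0,0,0,-1,0,0,-3.1,0,0,0,-1,0,0,0,0,0,0]' && python3 -m crank '[-1,0,0,0,0,0,-0.12,-1,0,0,0,0,0,-0.12,-1,0,0,0,0,0,-0.12,-1,0,0,0,0,0,-0.12,-1,0,0,0,0,0,-0.12,-1,0,0,0,0,0,-0.12,-1,0,0,0,0,0,0,-1,0,0,0,0,0,0]';python3 -c "
from h import *
print(rows([.4715,-.3153,.16]))"
```

```text
t: 43.47
ee_pos: [0.5325, 0.3129, 0.0169]
ee_rot: [-3.14, -0.0, -0.717]
ft_force: [0.6, 0.4, 0.4]
gripper_width: 0.068
t: 43.97
ee_pos: [0.5331, 0.3132, 0.0179]
ee_rot: [-3.138, -0.001, -0.717]
ft_force: [-0.9, -0.3, 12.3]
gripper_width: 0.0426
t: 44.47
ee_pos: [0.5348, 0.3141, 0.1669]
ee_rot: [-3.132, -0.004, -0.717]
ft_force: [1.6, 1.3, -0.3]
gripper_width: 0.0429
t: 45.13
ee_pos: [0.532, 0.3125, 0.1603]
ee_rot: [-3.141, -0.001, -0.001]
ft_force: [0.9, -0.0, -0.6]
gripper_width: 0.0429
[-5.990e+00  6.279e+01 -2.000e-02]
```

```bash
python3 -m crank '[-1,-0.35,3.69,0,0,0,0,-1,-0.35,3.69,0,0,0,0,-1,-0.35,3.69,0,0,0,0,-1,-0.35,3.69,0,0,0,0,-1,-0.35,3.69,0,0,0,0,-1,-0.35,3.69,0,0,0,0,-1,-0.35,3.69,0,0,0,0,-1,-0.35,3.69,0,0,0,0]' && python3 -m crank '[-1,-0.35,3.69,0,0,0,0,-1,-0.35,3.69,0,0,0,0,-1,-0.35,3.69,0,0,0,0,-1,-0.35,3.69,0,0,0,0,-1,-0.35,3.69,0,0,0,0,-1,-0.35,3.69,0,0,0,0,-1,-0.35,3.69,0,0,0,0,-1,-0.35,3.69,0,0,0,0]' && python3 -m crank '[-1,-0.35,3.69,0,0,0,0,-1,0,0,0,0,0,0,-1,0,0,0,0,0,0,-1,0,0,0,0,0,0]';python3 look.py w16;python3 -c "
from h import *
print(rows([.4715,-.3153,.16]))"
```

```text
t: 45.8
ee_pos: [0.5044, 0.0155, 0.1599]
ee_rot: [3.142, -0.001, -0.002]
ft_force: [0.8, 0.0, 0.1]
gripper_width: 0.0427
t: 46.47
ee_pos: [0.4771, -0.2802, 0.1599]
ee_rot: [3.141, -0.001, -0.002]
ft_force: [0.5, -0.4, -1.1]
gripper_width: 0.043
t: 46.8
ee_pos: [0.4738, -0.3149, 0.1594]
ee_rot: [-3.141, 0.0, -0.001]
ft_force: [-0.7, 0.3, -0.3]
gripper_width: 0.0428
tcp [ 0.4738 -0.3149  0.1594] yaw -0.0008
jar1 0.87 [234, 227, 101, 115] xy [0.4733, -0.4059] r mm 47.5
jar1 0.57 [171, 135, 61, 55] xy [0.4047, -0.2762] r mm 21.7
[-0.28  0.14 -0.05]
```

```bash
python3 -m crank '[-1,0,0.1,3.5,0,0,0,-1,0,0,3.5,0,0,0,-1,0,0,3.5,0,0,0,-1,0,0,2.5,0,0,0,-1,0,0,0.8,0,0,0,-1,0,0,0,0,0,0,-1,0,0,0,0,0,0,-1,0,0,0,0,0,0]';python3 -m crank '[-1,0,0,0.1,0,0,0,-1,0,0,0.1,0,0,0,-1,0,0,0,0,0,0,-1,0,0,0,0,0,0]';python3 -m crank '[-1,0,0,0.1,0,0,0,-1,0,0,0,0,0,0,-1,0,0,0,0,0,0]'
```

```text
t: 47.62
ee_pos: [0.4746, -0.3157, 0.0219]
ee_rot: [3.141, -0.0, 0.003]
ft_force: [0.4, -0.8, -0.8]
gripper_width: 0.043
t: 47.95
ee_pos: [0.4742, -0.3161, 0.0196]
ee_rot: [3.141, -0.0, 0.003]
ft_force: [-0.4, -0.2, -0.6]
gripper_width: 0.0426
t: 48.2
ee_pos: [0.4742, -0.3162, 0.0184]
ee_rot: [3.141, -0.0, 0.003]
ft_force: [-0.0, -1.6, 2.5]
gripper_width: 0.0426
```

```bash
python3 -m crank '[0.3,0,0,0,0,0,0,0.3,0,0,0,0,0,0,0.3,0,0,0,0,0,0,0.3,0,0,0,0,0,0]';python3 -m crank '[0.3,0,0,-1,0,0,0,0.3,0,0,-3.3,0,0,0,0.3,0,0,-3.3,0,0,0,0.3,0,0,-3.3,0,0,0,0.3,0,0,-3.3,0,0,0,0.6,0,0,0,0,0,0,0.6,0,0,0,0,0,0]';python3 -m crank '[0.6,0.75,-3.76,0,0,0,0,0.6,0.75,-3.76,0,0,0,0,0.6,0.75,-3.76,0,0,0,0,0.6,0.75,-3.76,0,0,0,0,0.6,0.75,-3.76,0,0,0,0,0.6,0.75,-3.76,0,0,0,0,0.6,0.75,-3.76,0,0,0,0,0.6,0.75,-3.76,0,0,0,0]';python3 -m crank '[0.6,0.75,-3.76,0,0,0,0,0.6,0.75,-3.76,0,0,0,0,0.6,0.75,-3.76,0,0,0,0,0.6,0.75,-3.76,0,0,0,0,0.6,0.75,-3.76,0,0,0,0,0.6,0.75,-3.76,0,0,0,0,0.6,0.75,-3.76,0,0,0,0,0.6,0.75,-3.76,0,0,0,0]';python3 -m crank '[0.6,0.75,-3.76,0,0,0,0,0.6,0,0,0,0,0,0,0.6,0,0,0,0,0,0,0.6,0,0,0,0,0,0]';python3 look.py w17
```

```text
t: 48.53
ee_pos: [0.474, -0.316, 0.0182]
ee_rot: [-3.141, 0.0, 0.003]
ft_force: [0.7, -0.6, 0.2]
gripper_width: 0.0557
t: 49.12
ee_pos: [0.4751, -0.3168, 0.163]
ee_rot: [3.139, -0.004, 0.003]
ft_force: [0.4, -0.1, -0.1]
gripper_width: 0.0683
t: 49.78
ee_pos: [0.5324, -0.0132, 0.1596]
ee_rot: [-3.141, 0.002, 0.003]
ft_force: [0.2, -0.4, -0.3]
gripper_width: 0.0682
t: 50.45
ee_pos: [0.5915, 0.2876, 0.1593]
ee_rot: [3.141, 0.002, 0.003]
ft_force: [0.5, -0.2, 0.3]
gripper_width: 0.0686
t: 50.78
ee_pos: [0.5987, 0.323, 0.1591]
ee_rot: [3.14, 0.002, 0.004]
ft_force: [-0.8, -0.6, -0.8]
gripper_width: 0.0684
tcp [0.5987 0.323  0.1591] yaw 0.0038
vial1 0.31 [259, 177, 52, 55] xy [0.5995, 0.3333] r mm 18.5
jar1 0.67 [259, 176, 50, 57] xy [0.5998, 0.323] r mm 21.4
```

```bash
python3 -m crank '[0.6,0.1,0,3.6,0,0,0,0.6,0,0,3.6,0,0,0,0.6,0,0,3.6,0,0,0,0.6,0,0,3.6,0,0,0,0.6,0,0,0,0,0,0,0.6,0,0,0,0,0,0,0.6,0,0,0,0,0,0]' && python3 -m crank '[-1,0,0,0,0,0,0,-1,0,0,0,0,0,0,-1,0,0,0,0,0,0,-1,0,0,0,0,0,0,-1,0,0,0,0,0,0,-1,0,0,0,0,0,0]' 40 && python3 -m crank '[-1,0,0,-2,0,0,0,-1,0,0,-3.1,0,0,0,-1,0,0,-3.1,0,0,0,-1,0,0,-3.1,0,0,0,-1,0,0,-3.1,0,0,0,-1,0,0,0,0,0,0,-1,0,0,0,0,0,0]' && python3 -m crank '[-1,-0.48,3.63,0,0,0,0,-1,-0.48,3.63,0,0,0,0,-1,-0.48,3.63,0,0,0,0,-1,-0.48,3.63,0,0,0,0,-1,-0.48,3.63,0,0,0,0,-1,-0.48,3.63,0,0,0,0,-1,-0.48,3.63,0,0,0,0,-1,-0.48,3.63,0,0,0,0]' && python3 -m crank '[-1,-0.48,3.63,0,0,0,0,-1,-0.48,3.63,0,0,0,0,-1,-0.48,3.63,0,0,0,0,-1,-0.48,3.63,0,0,0,0,-1,-0.48,3.63,0,0,0,0,-1,-0.48,3.63,0,0,0,0,-1,-0.48,3.63,0,0,0,0,-1,-0.48,3.63,0,0,0,0]' && python3 -m crank '[-1,0,0,0,0,0,0,-1,0,0,0,0,0,0,-1,0,0,0,0,0,0]';python3 look.py w18;python3 -c "
from h import *
print(rows([.5234,-.2571,.0195]))"
```

```text
t: 51.52
ee_pos: [0.6018, 0.3234, 0.0182]
ee_rot: [-3.141, -0.001, 0.002]
ft_force: [0.3, 0.1, 1.3]
gripper_width: 0.068
t: 52.02
ee_pos: [0.6021, 0.3241, 0.0191]
ee_rot: [-3.14, -0.003, 0.003]
ft_force: [-1.2, -2.8, 12.5]
gripper_width: 0.0425
t: 52.6
ee_pos: [0.6021, 0.3243, 0.164]
ee_rot: [-3.139, -0.005, 0.003]
ft_force: [-0.6, -0.2, -0.9]
gripper_width: 0.0429
t: 53.27
ee_pos: [0.5621, 0.0314, 0.1599]
ee_rot: [3.142, 0.001, 0.003]
ft_force: [0.1, -1.3, -0.4]
gripper_width: 0.0426
t: 53.93
ee_pos: [0.5246, -0.259, 0.1599]
ee_rot: [-3.141, 0.001, 0.003]
ft_force: [0.7, -0.8, -0.7]
gripper_width: 0.0426
t: 54.18
ee_pos: [0.525, -0.2572, 0.1598]
ee_rot: [-3.141, 0.001, 0.002]
ft_force: [0.3, 0.6, -0.0]
gripper_width: 0.0426
tcp [ 0.525  -0.2572  0.1598] yaw 0.0021
jar1 0.97 [234, 225, 100, 118] xy [0.5244, -0.3469] r mm 47.2
jar1 0.71 [206, 240, 41, 31] xy [0.4728, -0.3014] r mm 24.9
jar1 0.63 [125, 194, 59, 61] xy [0.4041, -0.2771] r mm 21.9
[-0.22  0.09 14.06]
```

```bash
python3 -m crank '[-1,0,0,3.5,0,0,0,-1,0,0,3.5,0,0,0,-1,0,0,3.5,0,0,0,-1,0,0,2.5,0,0,0,-1,0,0,0.8,0,0,0,-1,0,0,0,0,0,0,-1,0,0,0,0,0,0,-1,0,0,0,0,0,0]';python3 -m crank '[-1,0,0,0.1,0,0,0,-1,0,0,0.1,0,0,0,-1,0,0,0,0,0,0,-1,0,0,0,0,0,0]';python3 -m crank '[-1,0,0,0.1,0,0,0,-1,0,0,0,0,0,0,-1,0,0,0,0,0,0]'
```

```text
t: 55.0
ee_pos: [0.5262, -0.2571, 0.0229]
ee_rot: [3.141, -0.001, 0.004]
ft_force: [-0.1, 0.2, 0.1]
gripper_width: 0.0427
t: 55.33
ee_pos: [0.5258, -0.2576, 0.0206]
ee_rot: [3.141, -0.0, 0.003]
ft_force: [0.0, 0.1, -0.4]
gripper_width: 0.0428
t: 55.58
ee_pos: [0.5256, -0.2576, 0.0193]
ee_rot: [-3.142, 0.0, 0.003]
ft_force: [0.5, -0.4, -1.7]
gripper_width: 0.0425
```

Then release, lift, back off toward the middle (y = 0) and look.

```bash
python3 -m crank '[-1,0,0,0.1,0,0,0,-1,0,0,0,0,0,0,-1,0,0,0,0,0,0]';python3 -m crank '[0.3,0,0,0,0,0,0,0.3,0,0,0,0,0,0,0.3,0,0,0,0,0,0,0.3,0,0,0,0,0,0]';python3 -m crank '[0.3,0,0,-1,0,0,0,0.3,0,0,-3.3,0,0,0,0.3,0,0,-3.3,0,0,0,0.3,0,0,-3.3,0,0,0,0.3,0,0,-3.3,0,0,0,0.6,0,0,-3.5,0,0,0,0.6,0,0,-3.5,0,0,0]';python3 -m crank '[0.6,-0.6,-3.6,0,0,0,0,0.6,-0.6,-3.6,0,0,0,0,0.6,-0.6,-3.6,0,0,0,0,0.6,-0.6,-3.6,0,0,0,0,0.6,0,0,0,0,0,0,0.6,0,0,0,0,0,0,0.6,0,0,0,0,0,0]';python3 look.py w19
```

```text
t: 55.83
ee_pos: [0.5257, -0.2578, 0.0187]
ee_rot: [3.141, -0.0, 0.003]
ft_force: [-2.8, -2.7, 7.9]
gripper_width: 0.0426
t: 56.17
ee_pos: [0.5256, -0.2575, 0.0182]
ee_rot: [-3.142, 0.0, 0.003]
ft_force: [0.1, 0.9, -0.0]
gripper_width: 0.0561
t: 56.75
ee_pos: [0.5252, -0.2572, 0.2328]
ee_rot: [3.141, -0.0, 0.003]
ft_force: [1.1, -0.7, -0.1]
gripper_width: 0.0681
t: 57.33
ee_pos: [0.5015, -0.1136, 0.231]
ee_rot: [3.141, -0.001, 0.004]
ft_force: [0.7, 0.4, 0.2]
gripper_width: 0.0683
tcp [ 0.5015 -0.1136  0.231 ] yaw 0.004
vial1 0.83 [348, 113, 40, 29] xy [0.5857, -0.0471] r mm 11.3
vial1 0.77 [285, 33, 25, 29] xy [0.5128, 0.0308] r mm 10.9
vial1 0.77 [319, 72, 31, 27] xy [0.5492, -0.0066] r mm 11.0
jar1 0.71 [200, 292, 29, 42] xy [0.4073, -0.2791] r mm 21.1
jar1 0.66 [285, 280, 36, 47] xy [0.5257, -0.2621] r mm 22.0
jar1 0.64 [244, 319, 36, 36] xy [0.473, -0.3178] r mm 23.9
jar1 0.26 [316, 74, 32, 28] xy [0.5551, -0.0025] r mm 12.3
```

View pics/w19.png

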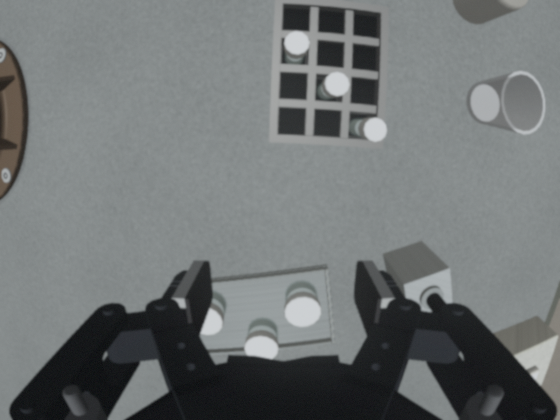

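All three vials stand in the rack at (297,43), (336,84) and (374,128). The jars stand in the tray at (210,320), (261,345) and (302,307), and the rod is in its stand at (432,297). One last side view.

```bash
python3 - <<'E'
from h import *
im=imaging.grab_frame("side")
for n in ("rod","stand","flask","beaker"): print(n,[(round(e["p"],2),e["bbox"]) for e in cut_out("side",n)[:2]])
cv2.imwrite("pics/sfin.png",cv2.resize(im[90:300,150:470],None,fx=2.4,fy=2.4,interpolation=cv2.INTER_CUBIC))
E
```

```text
rod [(0.73, [308.5, 110.9, 11.8, 26.5])]
stand [(0.69, [303.6, 123.1, 24.2, 43.7])]
flask [(0.87, [183.0, 191.7, 37.0, 53.8])]
beaker [(0.82, [218.3, 161.3, 31.6, 41.5]), (0.27, [266.0, 193.7, 83.3, 81.2])]
```

View pics/sfin.png

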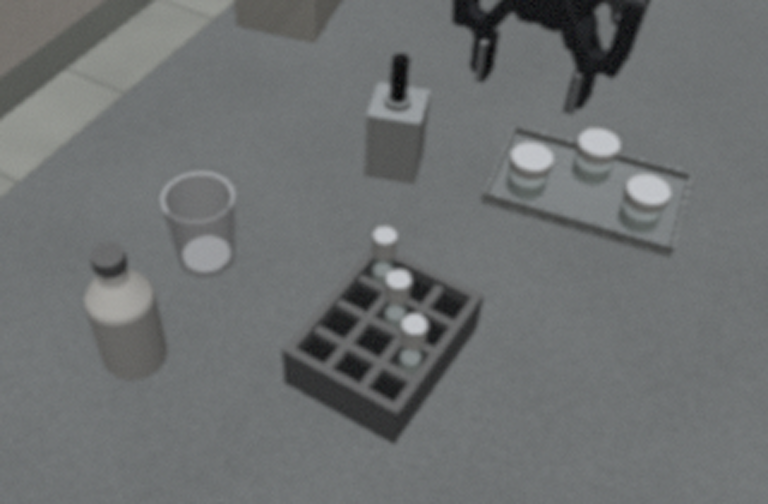

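The side view shows the rod upright with its collar on the block at (398,100), and three vials down in the wells at (385,237), (398,281) and (414,327). Three jars stand upright in the tray, and the bottle and cup have not moved. I hand the job in.

```bash
python3 -c "
from station import order
print(order.finish_job())"
```

```text
the job is handed in; nothing more can be done
None
```

I handed the job in at about 57 s of robot time, with every step done; the hand-in gave no verdict.

- **Sounding:** I picked out the empty wells from a wrist picture: near y = +18, middle y = -18, far y = -54 mm. I touched the bottom of each with the rod in that order, reading 13.6, 20.8 and 20.0 N at full depth. No vial was in the rack then.
- **Sorting:** With the rod back in its stand, I put all three vials into those three wells and all three jars on the tray floor. One jar was knocked aside during the run; I measured where it had gone and picked it up with the jaws turned so they cleared the jar beside it.
- **Last checks:** The final wrist and side pictures show the rod home with its collar on the block, the vials down in the wells, the jars upright in the tray, and the bottle and cup where they started. No check failed. The only disagreement was a few millimetres between the measured and commanded arm position just after each move, which went away once the arm settled.

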